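# Stamp the end of a timber block with the spring marking stamp

## Task

Mark the end of the loose softwood block with the bench marking stamp: lay it in the bed, push it right up against the end stop and let go. Draw the striker back by its black knob until the latch catches, feeling for the rubber buffer rather than hauling hard into it and never letting the striker slip from the hand; then, with the hand off the knob, press the red trip paddle to fire it. Leave the block against the end stop, the hand clear and the hammer, chisel and square where they lie.

Things in the scene. Friction and masses are not known exactly. Their poses are not given: they have to be found in the camera images.
- stamp: Bench marking stamp, fixed: green base plate 100 x 500 x 12 mm, all in line along its y axis, +y forward, z up; origin on the base's underside. From +y to -y: steel end stop (85 mm high), bed with two rails, front bearing (75 mm high), latch with red paddle, buffer, black knob, rear bearing (78 mm), spring barrel. Place and yaw vary.
- stop (a point): Foot of the end stop's face, on the bed's top (25 mm over the bench), on the centre line; stamp y = 185 mm, axes as the stamp's. The block lies right with its length along y and its end on this face: its centre is then 55 mm to -y and 30 mm above this point.
- bed (a point): On the bed's top (25 mm over the bench), where the middle of a seated block's underside comes: stamp y = 130 mm; axes as the stamp's. Two rails along y, 51 mm apart inside, 8 mm thick and 14 mm high above the bed, from stamp y = 80 to 185 mm; the striker's brass die at rest is at y = 65 mm.
- knob (a point): Middle of the upright black knob (20 mm diameter, 40 mm tall, over a 28 mm flange) on the striker rod; moves with it. At rest at stamp y = -120 mm, 106 mm over the bench; it is drawn to the stamp's -y. Axes as the stamp's. Flange top 86 mm, rod hub 71 mm over the bench; free on both x sides.
- striker (a joint): Draw of the striker (m): 0 at rest, grows as drawn to the stamp's -y. Spring 300 N per m of draw, 1 N friction, 1 to 4 N more while lifting the latch. The latch catches by itself somewhere from 23 to 51 mm, set by a collar on the rod and not known beforehand; then it holds when eased forward. Fired, it flies some 10 mm past 0, strikes a seated block and settles near 0.
- buffer: Black rubber ring, 32 mm, round the rod at stamp y = -70 mm, 55 mm over the bench (origin: centre of its front face). The collar meets it 4 to 5 mm after the latch has caught, wherever the collar is set: the pull then suddenly stiffens, 10 N per mm. Over 12 N on it is hauling hard.
- trip_pad (a point): Middle of the top of the red trip paddle as it rests (30 mm in x, 36 mm in y; stamp y = 23 mm, 106 mm over the bench); a fixed point, axes as the stamp's. It hinges 38 mm to -y, 82 mm over the bench, sprung up. Pressed down 5 to 9 mm here with 5 to 13 N it frees the caught striker; its own stop is at 12 mm.
- block_center (a point): Centre of the loose softwood block, 45 (x) x 110 (y) x 60 (z) mm, about 0.14 kg, lying on the bench; y is along its length (grain), z up. Either end may be marked.
- hammer: Bystander: a hammer lying on the bench, its handle along its x. Leave alone.
- chisel: Bystander: a wide chisel with dark wooden handle lying on the bench, 240 mm long along its x, 27 mm high. Leave alone.
- square: Bystander: a try square lying on the bench, dark wooden stock 120 x 22 x 16 mm and steel blade 170 mm. Leave alone.
Not all that is in view belongs to the job. What is shaped like the part that bears block_center but green or orange is not meant.

How it is judged:
By the outcome, as a careful person would: the job done as asked, in the order asked, and still so for the second after the job is handed in, with the robot touching nothing.
It also fails if it takes over 72 s, if anything falls off the work surface, if the arm or the gripper's body presses on something with over 40 N, if the wrist force passes 120 N, or if a joint passes its speed limit or range.

## Robot

A 7-joint arm with a two-finger parallel gripper is mounted at the origin on the work surface. World frame = base frame: x ahead of the robot, y to its left, z up, the work surface at z = 0. Lengths are in m, angles in rad, forces in N, time in s.
With the tool pointing down it reaches from about 0.425 to 0.925 m from the base axis. Payload 6.8 kg.
Tool frame: the origin (TCP) lies at the very end of the fingers, on their centre line; the grasp point (between the pads) lies r.grasp_offset behind it (r.grasp_offset is the distance from the TCP to the grasp point, in m); z points along the fingers, y is the direction in which the jaws open and shut (so a half turn about z gives the same grasp; the last joint's range is limited). The gripper opens to 85 mm and grips with 20 to 120 N. Pads are 22 mm wide; open, the fingers measure 114 mm over their backs; the gripper's body (76 mm by 85 mm) begins 54 mm behind the grasp point. The pads swing forward as they close: fully open they stand 13 mm farther back than shut.
Start: joints at [1.15, 0.477, 0.022, 1.555, -0.011, 1.109, -0.083], TCP at [0.208, -0.642, 0.231] pointing down, gripper open.
Joint ranges: [-2.96, 2.96], [-0.34, 2.1], [-1.41, 1.46], [0.24, 2.44], [-1.37, 4.51], [0.17, 1.92], [-2.96, 2.96]. Speed limits (rad/s): [2.39, 2.39, 3.14, 3.14, 3.14, 3.14, 3.14].

## Interface

Orientations are given as a rotation vector (axis times angle).
In Python, from bench import r gives the robot as it stands.
- The arm moves only by the shell command python3 -m jog 'ROWS' [FORCE]. ROWS is JSON, one flat list of numbers, 7 for each row, row after row: the turn, a rotation vector about the tool's x, y, z normalised to -1 to 1, where 1 is 180 degrees, then the shift along the tool's x, y, z normalised to -1 to 1, where 1 is 200 mm, then the opening, from 0 (shut) to 1 (fully open). In form: [wx, wy, wz, x, y, z, hand, wx, wy, wz, x, y, z, hand, ...]. A call has 1 to 12 rows; each row is the pose to reach, as a shift and turn from the pose measured when the call began, along the tool's axes at that moment, turning the shorter way round; what a row does not reach only later rows make up. A row lasts 1/10 s, in which the tool goes at most 50 mm and 8.59 degrees, less where a joint would pass 70% of its speed; a pose out of reach is approached as far as the arm can. A call with a number of a shift or a turn outside -1 to 1 is refused whole. A call with a gripper value outside its range is refused whole. The fingers move at their own pace and stop on an object; FORCE is the grip in N (left out, the last holds). Time passes only in rows, so rows that repeat a pose let the fingers close. It gives the time, the measured TCP pose, the force and the opening at its end, in the units of the state.
- r.get_obs(): the state, without advancing time (a new reading comes with each control period).
- r.grab_frame(name): name is "scene" or "top" or "wrist"; returns the picture (480x640x3 uint8, red, green, blue); there is no depth.
- r.calibration(name): a dict with "K" (3x3 intrinsics, pixels), "dist_coeffs" ([k1, k2, p1, p2, k3] as OpenCV has them; the pictures are not rectified), "origin" and "rotation" of the camera in the world; the wrist camera has in their place "T_tool_cam" (4x4, takes a point from camera to tool coordinates, whose origin is the TCP and whose axes are the flange's). Camera axes: x right, y up, looking along -z (the intrinsics and any distortion apply to the point x, -y, -z); pixel columns grow to the right and rows downward; lengths in m; the calibration is good to about 2 mm. A picture is of the moment at which its call begins: read the wrist's pose just before it. calibration takes no time and is no camera call.
- r.hand_in(): hands the job in, once; it reports no verdict.
The state is a dict: "clock": time; "joints": joint angles; "qvel": joint speeds; "tau": joint torques, N m; "tcp_pos": TCP position; "orientation": TCP orientation; "contact_force": force on the tool from outside, world axes, zero at the start; "moment": the same for the moment, N m; "grip_width": finger opening in m.
Only numpy, scipy, OpenCV 4.12 (cv2) and the standard library are available. Lean on these libraries where they do the work, as an engineer would, in place of code of your own. Each camera call takes 0.05 s, during which the arm holds its last target.

## Working session

There is one attempt and no reset: what is moved stays moved. The work goes in short steps, Python scripts to look and compute and a shell command to move; the robot and the scene stay as the last step left them, time stands still between calls to the robot, and variables do not carry over. Pictures are saved under pics/ and viewed, and the job is handed in when it is done.

```bash
ls; mkdir -p pics
python3 - <<'E'
from bench import r
import cv2, numpy as np
o=r.get_obs()
for k,v in o.items(): print(k,np.round(v,4))
print(r.grasp_offset)
for n in ("scene","top"):
    f=r.grab_frame(n); cv2.imwrite(f"pics/{n}0.png",cv2.cvtColor(f,cv2.COLOR_RGB2BGR))
    c=r.calibration(n); print(n,{k:np.round(v,4).tolist() for k,v in c.items()})
c=r.calibration("wrist"); print({k:np.round(v,4).tolist() for k,v in c.items()})
E
```

```text
pics
clock 0.0
joints [ 1.1498  0.4778  0.0223  1.5565 -0.0115  1.1093 -0.0831]
qvel [-0.0009  0.0009 -0.0001 -0.0012  0.0003  0.0002  0.    ]
tau [-2.00000e-04 -5.96458e+01  1.60800e+00 -2.81200e+01  1.25000e-02
  9.20000e-03 -0.00000e+00]
tcp_pos [ 0.2076 -0.6417  0.2303]
orientation [-3.1014e+00 -4.8920e-01  6.0000e-04]
contact_force [0.6235 0.3588 0.3286]
moment [ 0.0383 -0.0628 -0.0151]
grip_width 0.0854
0.0187
scene {'K': [[541.347, 0.0, 318.4734], [0.0, 541.347, 242.8596], [0.0, 0.0, 1.0]], 'dist_coeffs': [-0.0966, 0.0, 0.0, 0.0, 0.0], 'origin': [0.9731, 0.7619, 0.8768], 'rotation': [0.3473, 0.9733, 2.297]}
top {'K': [[484.7389, 0.0, 314.4259], [0.0, 484.7389, 234.0043], [0.0, 0.0, 1.0]], 'dist_coeffs': [-0.0613, 0.0, 0.0, 0.0, 0.0], 'origin': [0.2075, 0.1432, 1.1993], 'rotation': [0.1821, -0.1674, -1.5185]}
{'K': [[415.0918, 0.0, 317.9516], [0.0, 415.0918, 239.4889], [0.0, 0.0, 1.0]], 'dist_coeffs': [-0.076, 0.0, 0.0, 0.0, 0.0], 'T_tool_cam': [[-0.0003, 0.9489, 0.3154, 0.0806], [1.0, 0.0002, 0.0004, -0.0006], [0.0004, 0.3154, -0.9489, -0.1426], [0.0, 0.0, 0.0, 1.0]]}
```

View pics/scene0.png

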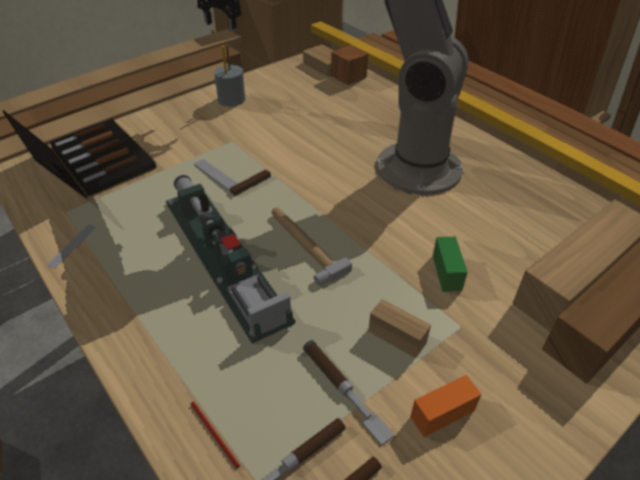

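View pics/top0.png

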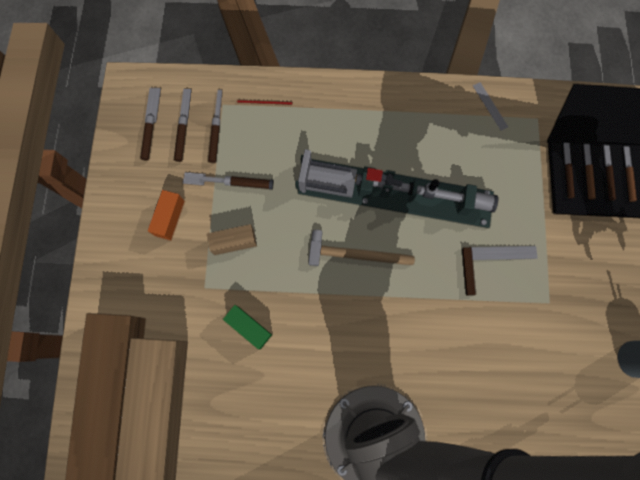

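Candidates for the block: natural wood at top (232,238) / scene (400,327), orange at top (166,214), green at top (247,327). The natural wood one fits "softwood"; the other two are excluded by colour. I'll confirm this in an enlarged crop.

```bash
cat > h.py <<'E'
from bench import r
import cv2, numpy as np
from scipy.spatial.transform import Rotation as R
def cam(n,T=None):
    c=r.calibration(n); K=np.array(c["K"]);d=np.array(c["dist_coeffs"])
    if n=="wrist":
        M=T@np.array(c["T_tool_cam"]); return K,d,M[:3,3],M[:3,:3]
    rot=np.array(c["rotation"]); rot=R.from_rotvec(rot).as_matrix() if rot.shape==(3,) else rot
    return K,d,np.array(c["origin"]),rot
def toolT():
    o=r.get_obs();T=np.eye(4);T[:3,:3]=R.from_rotvec(o["orientation"]).as_matrix();T[:3,3]=o["tcp_pos"];return T
def ray(n,uv,T=None):
    K,d,o,Rm=cam(n,T); p=cv2.undistortPoints(np.array(uv,float).reshape(-1,1,2),K,d).reshape(-1,2)
    return o,(np.c_[p[:,0],-p[:,1],-np.ones(len(p))])@Rm.T
def plane(n,uv,z,T=None):
    o,D=ray(n,uv,T); return o+D*((z-o[2])/D[:,2:3])
def proj(n,P,T=None):
    K,d,o,Rm=cam(n,T); q=(np.atleast_2d(P)-o)@Rm; q=q*[1,-1,-1]
    return cv2.projectPoints(q,np.zeros(3),np.zeros(3),K,d)[0].reshape(-1,2)
def tri(views):
    A=np.zeros((3,3));b=np.zeros(3)
    for n,uv,T in views:
        o,D=ray(n,[uv],T);D=D[0]/np.linalg.norm(D[0]);M=np.eye(3)-np.outer(D,D);A+=M;b+=M@o
    return np.linalg.solve(A,b)
def pic(n,name):
    T=toolT(); f=r.grab_frame(n); cv2.imwrite(f"pics/{name}.png",cv2.cvtColor(f,cv2.COLOR_RGB2BGR)); np.save(f"pics/{name}_T.npy",T); return f,T
def crop(name,x0,y0,w,h,s,out):
    im=cv2.imread(f"pics/{name}.png")[y0:y0+h,x0:x0+w]; cv2.imwrite(f"pics/{out}.png",cv2.resize(im,None,fx=s,fy=s,interpolation=cv2.INTER_CUBIC))
E
python3 - <<'E'
from h import *
crop("top0",290,140,210,95,3.8,"c_top_st"); 
crop("scene0",150,160,160,190,3.1,"c_sc_st")
a=cv2.resize(cv2.imread("pics/top0.png")[195:265,195:275],None,fx=5,fy=5,interpolation=cv2.INTER_CUBIC)
b=cv2.resize(cv2.imread("pics/scene0.png")[290:360,360:440],None,fx=5,fy=5,interpolation=cv2.INTER_CUBIC)
cv2.imwrite("pics/c_blk.png",np.hstack([a,b]))
E
```

```text
(no output)
```

View pics/c_top_st.png

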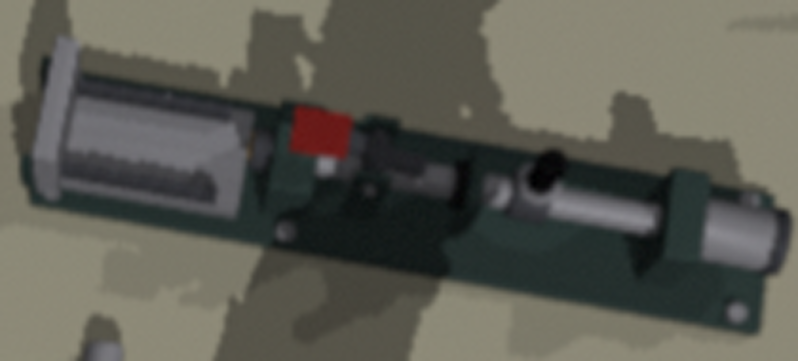

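View pics/c_sc_st.png

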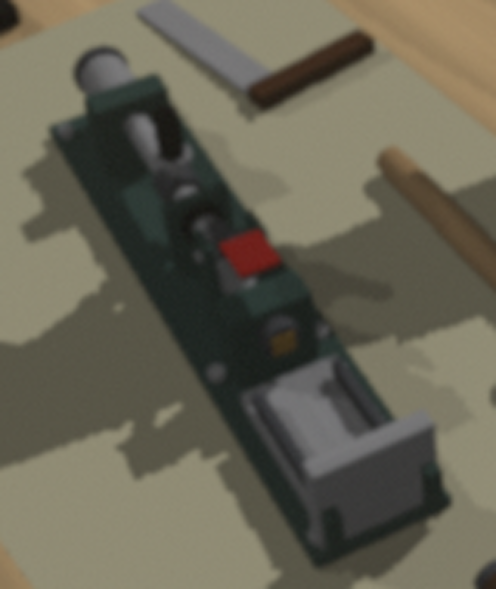

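View pics/c_blk.png

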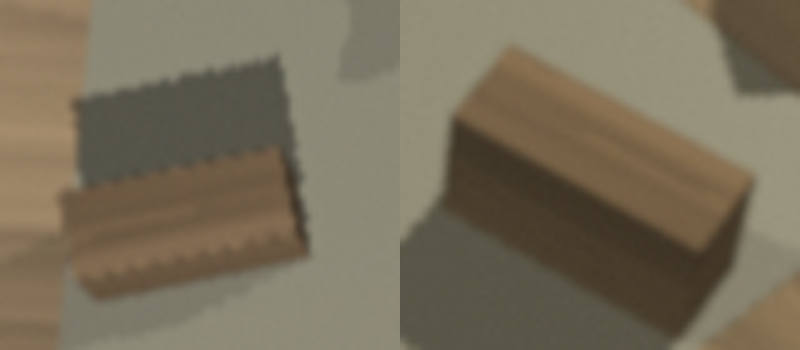

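The crop confirms it: plain wood, upright 60 mm high, top-face corners visible in the scene view. Now I'll compute positions.

Run:
```python
from h import *
S=lambda a:np.array(a)/3.1+[150,160]
C=lambda a:np.array(a)/3.8+[290,140]
print("base top", plane("top",C([[30,205],[757,332]]),.012).round(4).tolist())
print("base scene", plane("scene",S([[320,565],[447,500],[52,130]]),.012).round(4).tolist())
b=(np.array([[510,45],[453,115],[705,250],[755,178]])-[400,0])/5+[360,290]
P=plane("scene",b,.06);print("blk scene",P.round(4).tolist(),P.mean(0))
b=np.array([[62,190],[280,148]])/5+[195,195]
print("blk top far edge",plane("top",b,.06).round(4).tolist())
# red centroids
for n in("top","scene"):
    f=cv2.imread(f"pics/{n}0.png");hsv=cv2.cvtColor(f,cv2.COLOR_BGR2HSV)
    m=((hsv[...,0]<6)|(hsv[...,0]>174))&(hsv[...,1]>170)&(hsv[...,2]>90)
    k,l,s,c=cv2.connectedComponentsWithStats(m.astype(np.uint8))
    for i in range(1,k):
        if s[i,4]>50:print(n,s[i],c[i],plane(n,[c[i]],.106))
```

```text
base top [[0.5809, 0.2079, 0.012], [0.5148, -0.2814, 0.012]]
base scene [[0.6819, 0.2037, 0.012], [0.589, 0.2126, 0.012], [0.6132, -0.2868, 0.012]]
blk scene [[0.4428, 0.3076, 0.06], [0.4841, 0.3192, 0.06], [0.455, 0.4245, 0.06], [0.416, 0.4135, 0.06]] [0.44946508 0.36619454 0.06      ]
blk top far edge [[0.4576, 0.419, 0.06], [0.4832, 0.3148, 0.06]]
top [238 101  54   3  84] [266.46428571 101.86904762] [[0.78689195 0.29365636 0.106     ]]
top [367 169  15  12 145] [373.87586207 174.4137931 ] [[0.60813264 0.0244659  0.106     ]]
scene [222 235  18  13 144] [230.25       241.25694444] [[0.60893578 0.02522993 0.106     ]]
scene [192 403  46  63 188] [214.89361702 434.25531915] [[0.8554598  0.36932169 0.106     ]]
```

```bash
cat >> h.py <<'E'
def goal(p,az,show=True):
    """world target TCP p, tool x azimuth deg, tool down -> row numbers"""
    T=toolT();a=np.radians(az);x=np.array([np.cos(a),np.sin(a),0]);z=np.array([0,0,-1.]);y=np.cross(z,x)
    G=np.c_[x,y,z]; w=R.from_matrix(T[:3,:3].T@G).as_rotvec()/np.pi; s=T[:3,:3].T@(np.array(p)-T[:3,3])/.2
    print("row",np.round(w,4),np.round(s,4),"deg",round(np.linalg.norm(w)*180,1),"mm",round(np.linalg.norm(s)*200,1)); return w,s
def st():
    o=r.get_obs();T=toolT();print("t",round(o["clock"],2),"p",np.round(o["tcp_pos"],4),"az",round(np.degrees(np.arctan2(T[1,0],T[0,0])),2),"tilt z",np.round(T[:3,2],3),"F",np.round(o["contact_force"],1),"w",round(o["grip_width"],4),"j",np.round(o["joints"],2))
E
python3 - <<'E'
from h import *
st();goal([.38,-.5,.33],45);goal([.5,-.4,.33],65)
E
```

```text
t 0.1 p [ 0.2076 -0.6417  0.2304] az 17.92 tilt z [-0.001  0.002 -1.   ] F [ 0.  -0.5  0.4] w 0.0853 j [ 1.15  0.48  0.02  1.56 -0.01  1.11 -0.08]
row [-5.000e-04 -1.000e-04 -1.504e-01] [ 1.0384 -0.4097 -0.4974] deg 27.1 mm 244.4
row [-5.000e-04 -2.000e-04 -2.615e-01] [ 1.7631 -0.7008 -0.497 ] deg 47.1 mm 392.3
```

```bash
python3 -m jog '[0,0,-0.15,1,-0.39,-0.5,1, 0,0,-0.15,1,-0.39,-0.5,1, 0,0,-0.15,1,-0.39,-0.5,1, 0,0,-0.15,1,-0.39,-0.5,1, 0,0,-0.15,1,-0.39,-0.5,1]'
python3 - <<'E'
from h import *
st();goal([.54,-.33,.33],70);goal([.6,-.14,.33],82)
E
```

```text
clock: 0.6
tcp_pos: [0.3767, -0.5036, 0.3318]
orientation: [-2.9, -1.205, -0.002]
contact_force: [0.3, -0.7, -0.4]
grip_width: 0.0855
t 0.6 p [ 0.3767 -0.5036  0.3318] az 45.13 tilt z [ 0.001  0.002 -1.   ] F [ 0.3 -0.7 -0.4] w 0.0855 j [ 0.94  0.34 -0.14  1.54  0.05  1.27  0.01]
row [-1.000e-04 -6.000e-04 -1.381e-01] [ 1.1912 -0.0337  0.0111] deg 24.9 mm 238.3
row [ 0.     -0.0006 -0.2048] [ 2.0762 -0.4913  0.013 ] deg 36.9 mm 426.7
```

```bash
python3 -m jog '[0,0,-0.14,1,-0.03,0.01,1, 0,0,-0.14,1,-0.03,0.01,1, 0,0,-0.14,1,-0.03,0.01,1, 0,0,-0.14,1,-0.03,0.01,1, 0,0,-0.14,1,-0.03,0.01,1]' >/dev/null
python3 - <<'E'
from h import *
st();goal([.59,-.16,.33],82)
E
```

```text
t 1.1 p [ 0.5188 -0.3495  0.3298] az 71.01 tilt z [ 0.003  0.006 -1.   ] F [0.2 0.8 0.7] w 0.0853 j [ 0.73  0.34 -0.31  1.54  0.1   1.28  0.08]
row [ 0.0005 -0.0022 -0.0611] [1.0116 0.0281 0.0062] deg 11.0 mm 202.4
```

```bash
python3 -m jog '[0,0,-0.06,1,0.03,0,1, 0,0,-0.06,1,0.03,0,1, 0,0,-0.06,1,0.03,0,1, 0,0,-0.06,1,0.03,0,1, 0,0,-0.06,1,0.03,0,1, 0,0,-0.06,1,0.03,0,1]' >/dev/null
python3 - <<'E'
from h import *
st();pic("wrist","w1");goal([.605,.02,.33],82)
E
```

```text
t 1.7 p [ 0.5901 -0.1595  0.3309] az 82.09 tilt z [ 0.003  0.007 -1.   ] F [-0.3 -0.6 -0.1] w 0.0848 j [ 0.49  0.33 -0.42  1.57  0.13  1.27 -0.09]
row [ 0.0004 -0.0019 -0.0007] [ 0.9139 -0.0517  0.0095] deg 0.4 mm 183.1
```

View pics/w1.png

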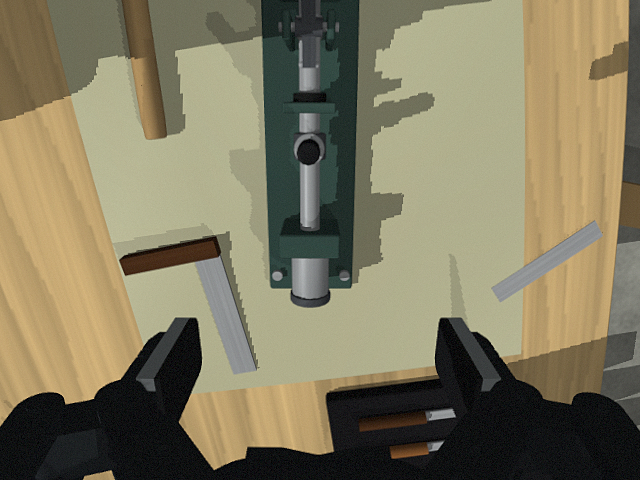

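The wrist view shows the knob top at (308,152), the base plate's rear corners at (271,288) and (352,288), the rear bearing at y≈240 and the try square at left (clear).

```bash
python3 - <<'E'
from h import *
T=np.load("pics/w1_T.npy")
k=plane("wrist",[[308,152]],.126,T);print("knob",k)
e=plane("wrist",[[262,2],[271,287],[361,2],[352,287]],.012,T);print(e.round(4))
for a,b in((0,1),(2,3)):
    d=e[a]-e[b];print(np.degrees(np.arctan2(d[0],d[1])),np.linalg.norm(d))
E
python3 -m jog '[0,0,0,0.91,-0.05,0,1, 0,0,0,0.91,-0.05,0,1, 0,0,0,0.91,-0.05,0,1, 0,0,0,0.91,-0.05,0,1, 0,0,0,0.91,-0.05,0,1, 0,0,0,0.91,-0.05,0,1]' >/dev/null
python3 - <<'E'
from h import *
st();pic("wrist","w2");goal([.48,.2,.33],95)
E
```

```text
knob [[ 0.58740341 -0.11501844  0.126     ]]
[[ 0.5588  0.0297  0.012 ]
 [ 0.5151 -0.2803  0.012 ]
 [ 0.6579  0.0158  0.012 ]
 [ 0.6127 -0.2939  0.012 ]]
8.033730668180482 0.31307972823759467
8.305595906440722 0.3129548758086258
t 2.35 p [0.6052 0.017  0.3315] az 81.76 tilt z [ 0.002  0.004 -1.   ] F [-0.4 -0.8  0. ] w 0.0851 j [ 0.25  0.33 -0.5   1.58  0.16  1.27 -0.41]
row [ 0.0005 -0.0013 -0.0742] [ 0.82   -0.7535  0.0102] deg 13.3 mm 222.7
```

View pics/w2.png

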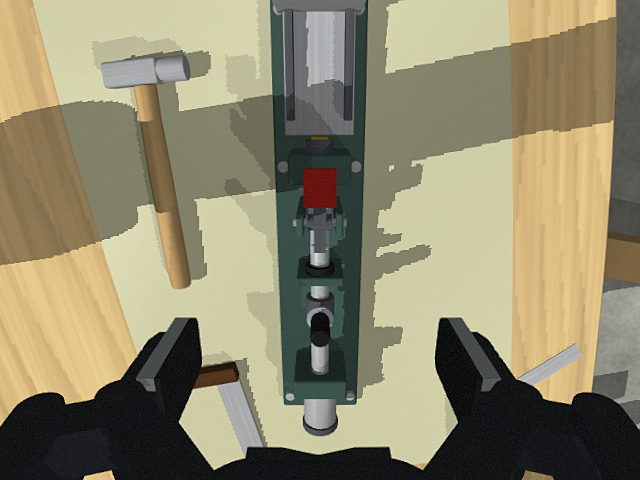

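This view has the paddle centred near (320,188), the bed rails at columns ~291 and ~348, the end stop at the top edge (row ~5) and the base edges at ~(272..284) and ~(366..355).

Run:
```python
from h import *
crop("w2",250,0,140,150,4,"w2c")
T=np.load("pics/w2_T.npy")
f=cv2.imread("pics/w2.png");hsv=cv2.cvtColor(f,cv2.COLOR_BGR2HSV)
m=((hsv[...,0]<6)|(hsv[...,0]>174))&(hsv[...,1]>170)&(hsv[...,2]>90)
k,l,s,c=cv2.connectedComponentsWithStats(m.astype(np.uint8))
for i in range(1,k):
    if s[i,4]>150:print(s[i],c[i],plane("wrist",[c[i]],.106,T))
e=plane("wrist",[[271,2],[284,402],[367,2],[355,402]],.012,T);print(e.round(4))
for a,b in((0,1),(2,3)):
    d=e[a]-e[b];print(np.degrees(np.arctan2(d[0],d[1])),np.linalg.norm(d))
print("knob",plane("wrist",[[320,338]],.126,T))
```

```text
[ 304  169   32   39 1247] [319.48837209 188.0064154 ] [[0.60724819 0.02572741 0.106     ]]
[[ 0.5838  0.2042  0.012 ]
 [ 0.5152 -0.2765  0.012 ]
 [ 0.6798  0.1902  0.012 ]
 [ 0.611  -0.2904  0.012 ]]
8.113276687250467 0.48553603375549825
8.144593642074748 0.4855779646625818
knob [[ 0.58748079 -0.11466929  0.126     ]]
```

View pics/w2c.png

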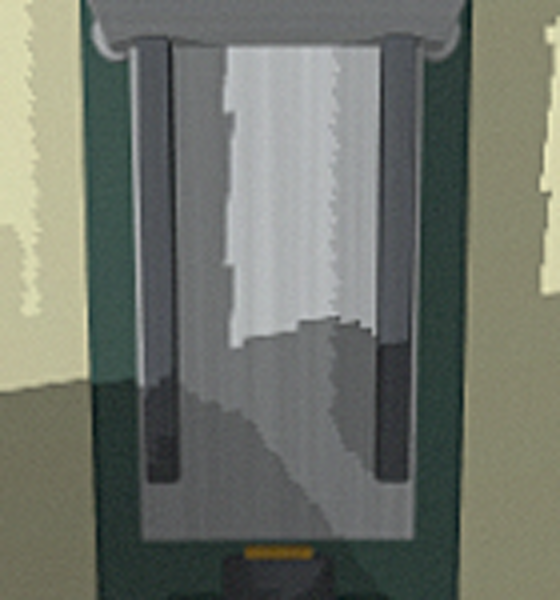

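```bash
python3 -m jog '[0,0,-0.075,0.82,-0.75,0,1, 0,0,-0.075,0.82,-0.75,0,1, 0,0,-0.075,0.82,-0.75,0,1, 0,0,-0.075,0.82,-0.75,0,1, 0,0,-0.075,0.82,-0.75,0,1, 0,0,-0.075,0.82,-0.75,0,1]' >/dev/null
python3 - <<'E'
from h import *
st();pic("wrist","w3")
E
```

```text
t 3.0 p [0.4796 0.2006 0.3325] az 95.25 tilt z [ 0.002  0.004 -1.   ] F [ 0.7 -0.9 -0.4] w 0.0855 j [ 0.06  0.19 -0.66  1.76  0.12  1.23 -0.54]
```

View pics/w3.png

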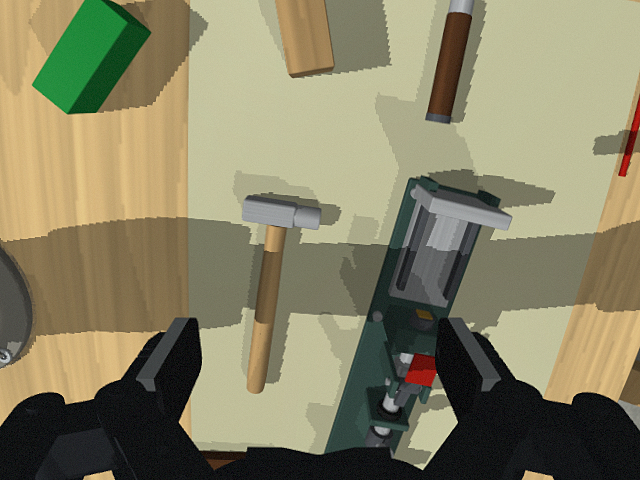

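Run:
```python
from h import *
T=np.load("pics/w2_T.npy")
u=np.array([np.sin(np.radians(8.12)),np.cos(np.radians(8.12))]);n=np.array([u[1],-u[0]])
knob=np.array([.5874,-.1149]);O=knob+.120*u;print("O",O)
P=plane("wrist",[[294,50],[345,50],[288+0,120.5],[348,120.5],[288,9.5],[348,9.5]],.039,T)[:,:2]
print(np.c_[(P-O)@n,(P-O)@u].round(4))
P=plane("wrist",[[308,137.5],[325,137.5]],.055,T)[:,:2]; print("die",np.c_[(P-O)@n,(P-O)@u].round(4))
goal([.449,.366,.22],104.6)
```

```text
O [0.60434962 0.00389693]
[[-0.0246  0.146 ]
 [ 0.0252  0.1459]
 [-0.0318  0.0789]
 [ 0.0291  0.0787]
 [-0.0297  0.1828]
 [ 0.0276  0.1826]]
die [[-0.0112  0.063 ]
 [ 0.0056  0.0629]]
row [ 0.0009 -0.0009 -0.0529] [ 0.8469 -0.0872  0.5635] deg 9.5 mm 204.2
```

```bash
python3 -m jog '[0,0,-0.053,0.85,-0.09,0.56,1, 0,0,-0.053,0.85,-0.09,0.56,1, 0,0,-0.053,0.85,-0.09,0.56,1, 0,0,-0.053,0.85,-0.09,0.56,1, 0,0,-0.053,0.85,-0.09,0.56,1, 0,0,-0.053,0.85,-0.09,0.56,1]' >/dev/null
python3 - <<'E'
from h import *
st();pic("wrist","w4")
E
```

```text
t 3.65 p [0.4498 0.3649 0.2191] az 104.5 tilt z [ 0.001  0.001 -1.   ] F [ 0.4 -0.8  0.1] w 0.0855 j [-0.24  0.42 -0.71  1.77  0.31  1.07 -0.8 ]
```

View pics/w4.png

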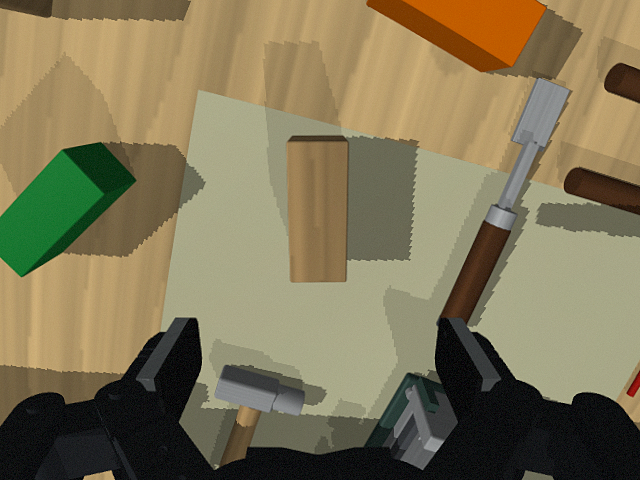

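The block's top face has corners at (287,140), (348,140), (347,282) and (291,282). Nothing is close beside it.

Run:
```python
from h import *
T=np.load("pics/w4_T.npy")
P=plane("wrist",[[287.5,140],[348,140],[346.5,282],[290.5,282]],.06,T);c=P.mean(0)
d=(P[0]+P[1]-P[2]-P[3])/2;print(P.round(4).tolist(),c,np.degrees(np.arctan2(d[1],d[0])),np.linalg.norm(d),np.linalg.norm(P[0]-P[1]))
az=np.degrees(np.arctan2(d[1],d[0]))
goal([c[0],c[1],.024],az)
```

```text
[[0.4142, 0.4138, 0.06], [0.4559, 0.4246, 0.06], [0.4847, 0.3183, 0.06], [0.4417, 0.3072, 0.06]] [0.44911904 0.36596263 0.06      ] 104.78723314799286 0.11014971463532673 0.04310550758848887
row [ 0.0008 -0.0002 -0.0022] [ 0.0099 -0.0074  0.9801] deg 0.4 mm 196.0
```

```bash
python3 -m jog '[0,0,0,0.01,-0.01,0.5,1, 0,0,0,0.01,-0.01,0.8,1, 0,0,0,0.01,-0.01,0.99,1, 0,0,0,0.01,-0.01,0.99,1, 0,0,0,0.01,-0.01,0.99,1, 0,0,0,0.01,-0.01,0.99,1]'
python3 - <<'E'
from h import *
st()
E
```

```text
clock: 4.3
tcp_pos: [0.4504, 0.3644, 0.0231]
orientation: [1.928, 2.478, 0.004]
contact_force: [-0.2, 1.2, 1.1]
grip_width: 0.085
t 4.3 p [0.4504 0.3644 0.0231] az 104.22 tilt z [ 0.003  0.001 -1.   ] F [-0.2  1.2  1.1] w 0.085 j [-0.36  0.66 -0.57  1.9   0.53  0.72 -0.99]
```

```bash
python3 -m jog '[0,0,0,0,0,0,0, 0,0,0,0,0,0,0, 0,0,0,0,0,0,0, 0,0,0,0,0,0,0, 0,0,0,0,0,0,0, 0,0,0,0,0,0,0]' 40
python3 - <<'E'
from h import *
st();
E
```

```text
clock: 4.9
tcp_pos: [0.4519, 0.3651, 0.0255]
orientation: [1.928, 2.476, 0.008]
contact_force: [0.6, -2.7, 9.1]
grip_width: 0.0442
t 4.9 p [0.4519 0.3651 0.0255] az 104.19 tilt z [ 0.006  0.002 -1.   ] F [ 0.6 -2.7  9.1] w 0.0442 j [-0.36  0.66 -0.57  1.9   0.53  0.73 -0.99]
```

```bash
python3 -m jog '[0,0,0,0,0,-0.2,0, 0,0,0,0,0,-0.4,0, 0,0,0,0,0,-0.6,0, 0,0,0,0,0,-0.6,0]'
python3 - <<'E'
from h import *
st();pic("wrist","w5");pic("scene","s5")
u=np.array([np.sin(np.radians(8.12)),np.cos(np.radians(8.12))])
O=np.array([.6041,.0024]);print(O+u*.125,O+u*.13)
E
```

```text
clock: 5.3
tcp_pos: [0.4535, 0.368, 0.1521]
orientation: [1.926, 2.474, 0.025]
contact_force: [-0.0, 0.6, -1.1]
grip_width: 0.0445
t 5.3 p [0.4535 0.368  0.1521] az 104.2 tilt z [ 0.015  0.009 -1.   ] F [-0.   0.6 -1.1] w 0.0445 j [-0.27  0.49 -0.68  1.83  0.39  0.93 -0.87]
[0.62175585 0.1261468 ] [0.62246208 0.13109667]
```

View pics/w5.png

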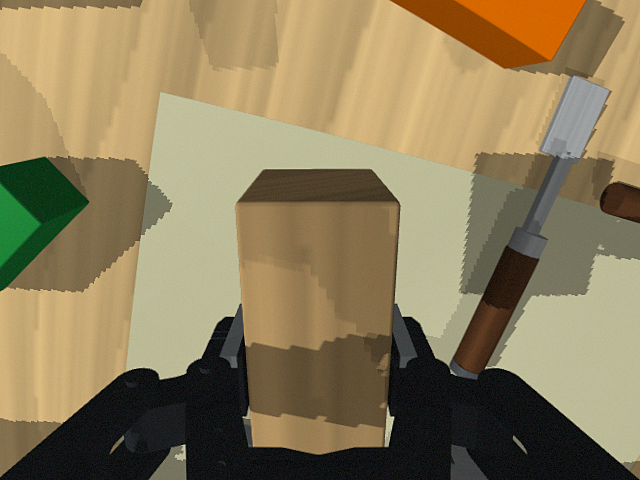

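View pics/s5.png

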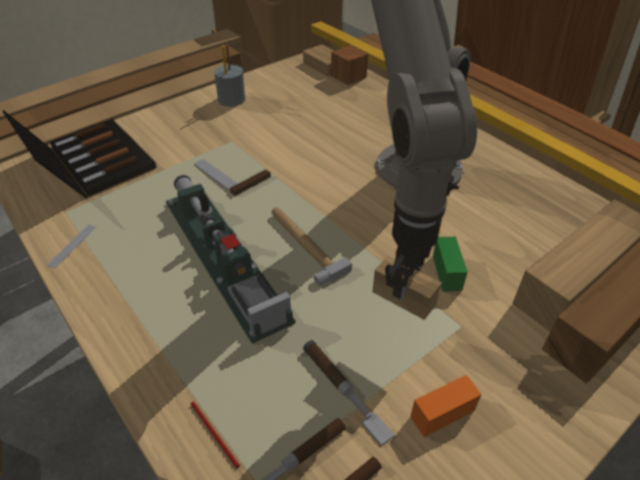

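The block is held squarely, with its front top corners at (237,203) and (400,202). Next I'll measure it in tool coordinates.

Run:
```python
from h import *
T=np.load("pics/w5_T.npy");I=np.eye(4)
for z in(-.0345,):
    P=plane("wrist",[[237,203],[400,202],[244,330],[394.5,330],[264,169],[371,169]],z,I);P[4:]=plane("wrist",[[264,169],[371,169]],z+.06,I);print(P.round(4))
goal([.53,.25,.2],90);goal([.622,.126,.11],81.88)
```

```text
[[ 0.0558 -0.022  -0.0345]
 [ 0.0561  0.0215 -0.0345]
 [ 0.0172 -0.0224 -0.0345]
 [ 0.0172  0.0224 -0.0345]
 [ 0.0558 -0.0223  0.0255]
 [ 0.0558  0.021   0.0255]]
row [ 0.0029 -0.0006  0.0788] [-0.654   0.241  -0.2635] deg 14.2 mm 149.0
row [ 0.0029 -0.0008  0.1239] [-1.3682  0.5308  0.1886] deg 22.3 mm 295.9
```

```bash
python3 -m jog '[0.003,0,0.08,-0.65,0.24,-0.26,0, 0.003,0,0.08,-0.65,0.24,-0.26,0, 0.003,0,0.08,-0.65,0.24,-0.26,0, 0.003,0,0.08,-0.65,0.24,-0.26,0, 0.003,0,0.08,-0.65,0.24,-0.26,0]'>/dev/null
python3 - <<'E'
from h import *
st();goal([.622,.1255,.18],81.88)
E
```

```text
t 5.9 p [0.5298 0.2488 0.1981] az 89.6 tilt z [-0.002  0.001 -1.   ] F [-0.2  1.1 -1.8] w 0.0444 j [-0.07  0.43 -0.62  1.78  0.29  1.02 -0.8 ]
row [-0.0006 -0.0002  0.0429] [-0.6133  0.4653  0.0893] deg 7.7 mm 155.0
```

```bash
python3 -m jog '[0,0,0.043,-0.61,0.465,0.09,0, 0,0,0.043,-0.61,0.465,0.09,0, 0,0,0.043,-0.61,0.465,0.09,0, 0,0,0.043,-0.61,0.465,0.09,0, 0,0,0.043,-0.61,0.465,0.09,0, 0,0,0.043,-0.61,0.465,0.09,0]'>/dev/null
python3 - <<'E'
from h import *
st();pic("wrist","w6");goal([.6217,.1255,.075],81.88)
E
```

```text
t 6.5 p [0.6203 0.1288 0.179 ] az 82.05 tilt z [-0.004  0.002 -1.   ] F [ 0.3 -0.1 -0.3] w 0.0444 j [ 0.08  0.52 -0.53  1.68  0.29  1.03 -0.68]
row [-0.0012 -0.0005  0.0012] [-0.0186  0.0116  0.522 ] deg 0.3 mm 104.5
```

View pics/w6.png

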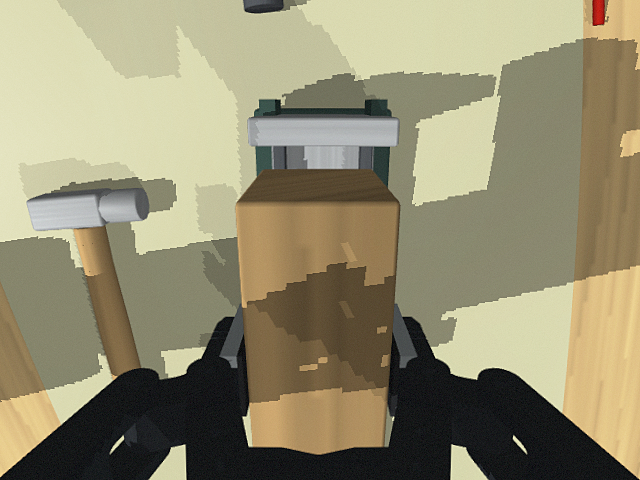

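The end stop's top is at rows ~118–144, columns 248–399, ahead of the block, and the bed rails show between. I'll measure the stop from this view.

Run:
```python
from h import *
crop("w6",230,90,190,120,4,"w6c")
T=np.load("pics/w6_T.npy")
u=np.array([np.sin(np.radians(8.12)),np.cos(np.radians(8.12))]);n=np.array([u[1],-u[0]]);O=np.array([.6041,.0024])
P=plane("wrist",[[248,144],[399,144],[249,118],[398,118]],.085,T);Q=P[:,:2]-O;print(np.c_[Q@n,Q@u].round(4))
P=P[1]-P[0];print(np.degrees(np.arctan2(P[1],P[0])))
P=plane("wrist",[[286,158],[359.5,158]],.039,T);Q=P[:,:2]-O;print(np.c_[Q@n,Q@u].round(4))
q=T[:3,3]-np.r_[O,0];print("tcp",q[:2]@n,q[:2]@u)
```

```text
[[-0.0425  0.1867]
 [ 0.0423  0.187 ]
 [-0.0413  0.2009]
 [ 0.041   0.2012]]
-7.912104294476774
[[-0.025   0.1731]
 [ 0.0247  0.1733]]
tcp -0.0018655729682144763 0.12744849614755896
```

View pics/w6c.png

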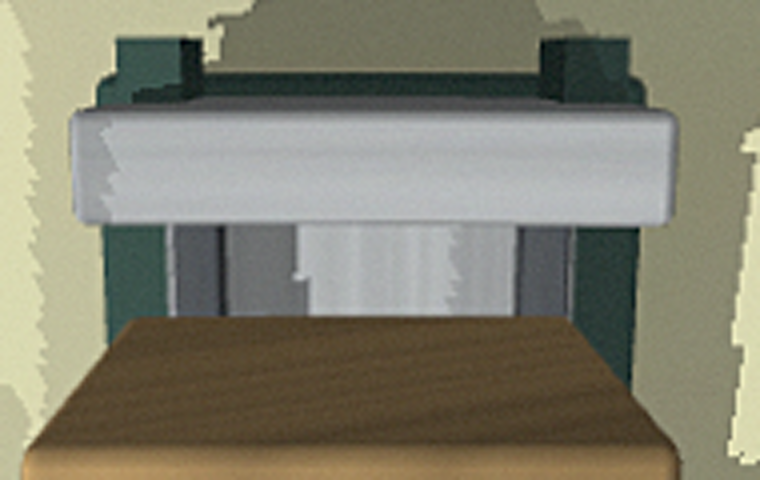

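```bash
python3 - <<'E'
from h import *
goal([.6218,.1266,.075],82)
E
python3 -m jog '[0,0,0,-0.01,0.01,0.2,0, -0.001,0,0,-0.01,0.01,0.4,0, -0.001,0,0,-0.01,0.01,0.52,0, -0.001,0,0,-0.01,0.01,0.52,0, -0.001,0,0,-0.01,0.01,0.52,0]'>/dev/null
python3 - <<'E'
from h import *
st();pic("wrist","w7");goal([.6218,.1266,.0525],82)
E
```

```text
row [-0.0012 -0.0005  0.0005] [-0.013   0.0114  0.522 ] deg 0.3 mm 104.5
t 7.05 p [0.6212 0.1293 0.0762] az 82.25 tilt z [-0.     0.003 -1.   ] F [0.8 0.6 0. ] w 0.0447 j [ 0.05  0.63 -0.49  1.75  0.37  0.85 -0.74]
row [ 0.0004 -0.001   0.0012] [-0.013  -0.0004  0.1231] deg 0.3 mm 24.8
```

View pics/w7.png

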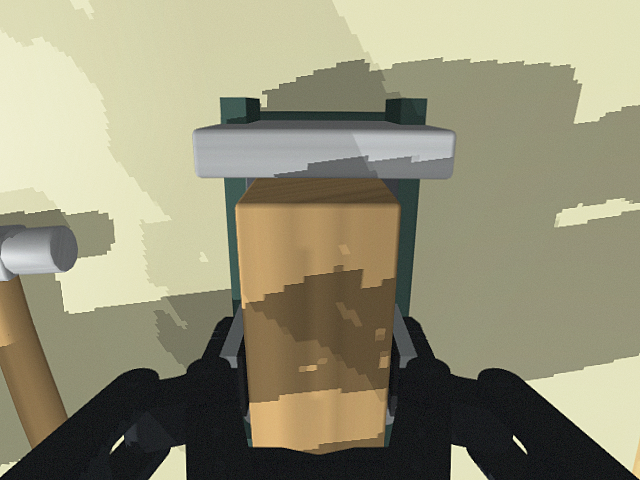

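Run:
```python
from h import *
T=np.load("pics/w7_T.npy")
u=np.array([np.sin(np.radians(8.05)),np.cos(np.radians(8.05))]);n=np.array([u[1],-u[0]])
P=plane("wrist",[[193.5,178],[456,178]],.085,T);m=P.mean(0);d=P[1]-P[0]
print("stop",P.round(4),np.degrees(np.arctan2(d[1],d[0])))
b=plane("wrist",[[237,203],[400,203]],T[2,3]+.0345,T);print("front blk",b.round(4))
q=(m-b.mean(0))[:2];print("stop minus block end: lateral",q@n,"along",q@u)
```

```text
stop [[0.5882 0.1923 0.085 ]
 [0.6731 0.1807 0.085 ]] -7.724908854038601
front blk [[0.6067 0.1873 0.1107]
 [0.6499 0.1814 0.1107]]
stop minus block end: lateral 0.002033030080375836 along 0.0024483088034056018
```

```bash
python3 -m jog '[0,0,0,-0.015,0.0075,0.04,0, 0,0,0,-0.015,0.0075,0.08,0, 0,0,0,-0.015,0.0075,0.11,0, 0,0,0,-0.015,0.0075,0.11,0]'
python3 - <<'E'
from h import *
st()
E
```

```text
clock: 7.5
tcp_pos: [0.6226, 0.1256, 0.0541]
orientation: [-2.366, -2.064, -0.002]
contact_force: [0.1, -0.7, -1.6]
grip_width: 0.0445
t 7.5 p [0.6226 0.1256 0.0541] az 82.2 tilt z [-0.     0.002 -1.   ] F [ 0.1 -0.7 -1.6] w 0.0445 j [ 0.04  0.66 -0.47  1.76  0.39  0.81 -0.75]
```

```bash
python3 -m jog '[0,0,0,0,0,0.008,0, 0,0,0,0,0,0.015,0, 0,0,0,0,0,0.02,0, 0,0,0,0,0,0.02,0]'
python3 - <<'E'
from h import *
st()
E
```

```text
clock: 7.9
tcp_pos: [0.6226, 0.1258, 0.0509]
orientation: [-2.366, -2.064, -0.002]
contact_force: [-2.0, 0.4, 4.5]
grip_width: 0.0447
t 7.9 p [0.6226 0.1258 0.0509] az 82.21 tilt z [ 0.     0.002 -1.   ] F [-2.   0.4  4.5] w 0.0447 j [ 0.04  0.67 -0.47  1.76  0.4   0.81 -0.75]
```

```bash
python3 -m jog '[0,0,0,0.008,0,0,0, 0,0,0,0.016,0,0,0, 0,0,0,0.02,0,0,0, 0,0,0,0.02,0,0,0]'
python3 - <<'E'
from h import *
st()
E
```

```text
clock: 8.3
tcp_pos: [0.6234, 0.1299, 0.051]
orientation: [-2.366, -2.065, -0.003]
contact_force: [0.1, -0.8, 1.1]
grip_width: 0.0447
t 8.3 p [0.6234 0.1299 0.051 ] az 82.21 tilt z [ 0.001  0.002 -1.   ] F [ 0.1 -0.8  1.1] w 0.0447 j [ 0.04  0.67 -0.47  1.76  0.4   0.81 -0.76]
```

```bash
python3 -m jog '[0,0,0,0.005,0,0,0, 0,0,0,0.01,0,0,0, 0,0,0,0.015,0,0,0, 0,0,0,0.015,0,0,0]'
python3 - <<'E'
from h import *
st()
E
```

```text
clock: 8.7
tcp_pos: [0.6235, 0.1304, 0.0507]
orientation: [2.368, 2.063, -0.002]
contact_force: [-1.3, -6.1, 2.5]
grip_width: 0.0445
t 8.7 p [0.6235 0.1304 0.0507] az 82.13 tilt z [-0.001 -0.001 -1.   ] F [-1.3 -6.1  2.5] w 0.0445 j [ 0.03  0.67 -0.47  1.75  0.4   0.81 -0.76]
```

```bash
python3 -m jog '[0,0,0,0.015,0,0,0, 0,0,0,0.015,0,0,0]'; python3 -m jog '[0,0,0,0,0,0,0.25, 0,0,0,0,0,0,0.4, 0,0,0,0,0,0,0.65, 0,0,0,0,0,0,0.75, 0,0,0,0,0,0,0.75]';python3 - <<'E'
from h import *
st()
E
```

```text
clock: 8.9
tcp_pos: [0.6237, 0.1304, 0.0506]
orientation: [2.369, 2.06, -0.008]
contact_force: [-2.2, -6.9, 3.9]
grip_width: 0.0444
clock: 9.4
tcp_pos: [0.6237, 0.1311, 0.0505]
orientation: [2.369, 2.061, -0.007]
contact_force: [-0.9, 0.4, 0.8]
grip_width: 0.0641
t 9.4 p [0.6237 0.1311 0.0505] az 82.05 tilt z [-0.002 -0.004 -1.   ] F [-0.9  0.4  0.8] w 0.0641 j [ 0.03  0.67 -0.47  1.75  0.4   0.82 -0.77]
```

```bash
python3 -m jog '[0,0,0,0,0,-0.15,0.75, 0,0,0,0,0,-0.4,0.75, 0,0,0,0,0,-0.65,0.9, 0,0,0,0,0,-0.9,0.9, 0,0,0,0,0,-0.9,0.9, 0,0,0,0,0,-0.9,0.9]';python3 - <<'E'
from h import *
st();pic("wrist","w8")
E
```

```text
clock: 10.0
tcp_pos: [0.6247, 0.1325, 0.2321]
orientation: [2.367, 2.06, -0.002]
contact_force: [-0.5, -0.6, 0.5]
grip_width: 0.0768
t 10.0 p [0.6247 0.1325 0.2321] az 82.07 tilt z [ 0.001 -0.004 -1.   ] F [-0.5 -0.6  0.5] w 0.0768 j [ 0.09  0.47 -0.54  1.62  0.27  1.13 -0.66]
```

View pics/w8.png

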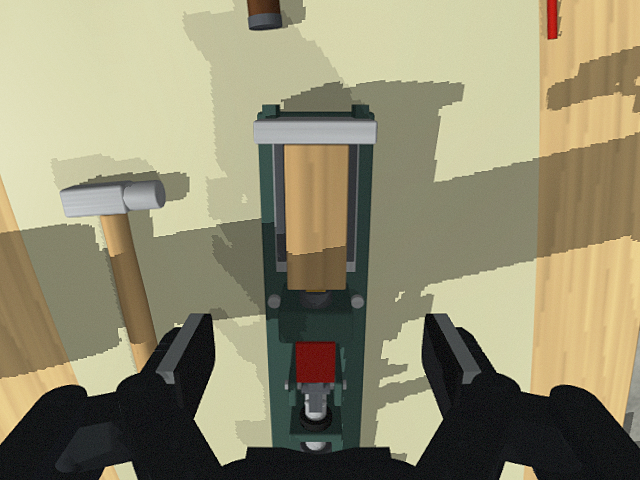

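The block sits between the rails with no visible gap at the end stop (row ~143). Next is the knob.

```bash
python3 -m jog '[0,0,0,-0.95,0,0,0.9, 0,0,0,-0.95,0,0,0.9, 0,0,0,-0.95,0,0,0.9, 0,0,0,-0.95,0,0,0.8, 0,0,0,-0.95,0,0,0.8]'>/dev/null;python3 - <<'E'
from h import *
st();goal([.5874,-.1149,.19],81.9)
E
```

```text
t 10.55 p [ 0.5954 -0.0649  0.2286] az 81.46 tilt z [-0.007 -0.008 -1.   ] F [-0.1  0.1 -0.3] w 0.0683 j [ 0.39  0.4  -0.5   1.71  0.23  1.09 -0.34]
row [-0.0018  0.003  -0.0025] [-0.2512 -0.0015  0.1954] deg 0.8 mm 63.7
```

```bash
python3 -m jog '[-0.002,0.003,-0.0025,-0.25,0,0.19,0.8, -0.002,0.003,-0.0025,-0.25,0,0.19,0.8, -0.002,0.003,-0.0025,-0.25,0,0.19,0.8, -0.002,0.003,-0.0025,-0.25,0,0.19,0.8]'>/dev/null;python3 - <<'E'
from h import *
st();pic("wrist","w9");goal([.5874,-.1149,.091],81.9)
E
```

```text
t 10.95 p [ 0.5874 -0.1137  0.1902] az 81.9 tilt z [-0.001  0.001 -1.   ] F [1.5 1.3 0.7] w 0.0683 j [ 0.46  0.44 -0.49  1.76  0.24  1.   -0.26]
row [ 0.     -0.0004  0.0005] [-0.0117 -0.0021  0.5002] deg 0.1 mm 100.1
```

View pics/w9.png

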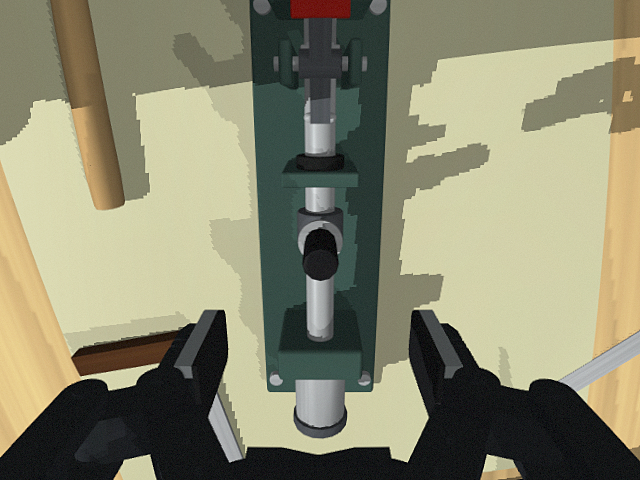

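The knob's top is at (320,263), centred between the fingers.

```bash
python3 - <<'E'
from h import *
T=np.load("pics/w9_T.npy");k=plane("wrist",[[320.5,264]],.126,T)[0];print(k);goal([k[0],k[1],.091],81.9)
E
python3 -m jog '[0,0,0,-0.01,0,0.2,0.8, 0,0,0,-0.01,0,0.4,0.8, 0,0,0,-0.01,0,0.5,0.8, 0,0,0,-0.01,0,0.5,0.8, 0,0,0,-0.01,0,0.5,0.8]'>/dev/null;python3 - <<'E'
from h import *
st();pic("wrist","w10")
E
```

```text
[ 0.58780737 -0.11487709  0.126     ]
row [ 0.     -0.0004  0.0005] [-1.130e-02 -1.000e-04  5.002e-01] deg 0.1 mm 100.1
t 11.5 p [ 0.589  -0.113   0.0921] az 82.11 tilt z [ 0.002  0.002 -1.   ] F [-0.2  0.4  0.9] w 0.0681 j [ 0.42  0.56 -0.45  1.83  0.31  0.82 -0.32]
```

View pics/w10.png

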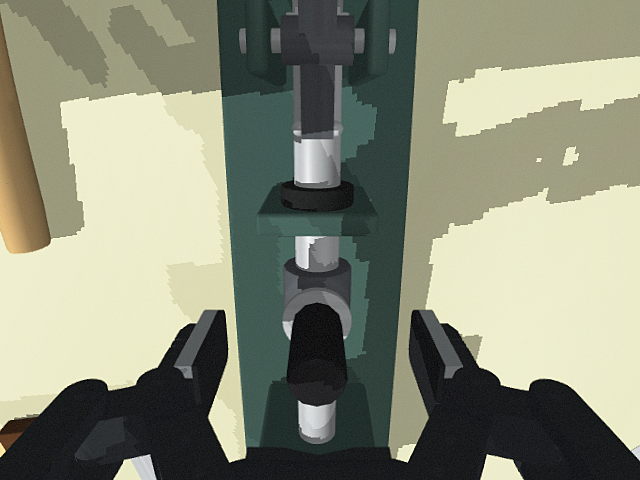

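```bash
python3 -m jog '[0,0,0,-0.01,-0.005,0,0.5, 0,0,0,-0.01,-0.005,0,0.3, 0,0,0,-0.01,-0.005,0,0, 0,0,0,-0.01,-0.005,0,0, 0,0,0,-0.01,-0.005,0,0, 0,0,0,-0.01,-0.005,0,0, 0,0,0,-0.01,-0.005,0,0]' 100
python3 - <<'E'
from h import *
st();pic("wrist","w11")
E
```

```text
clock: 12.25
tcp_pos: [0.5883, -0.1154, 0.094]
orientation: [2.369, 2.061, 0.005]
contact_force: [-3.5, -0.2, 7.9]
grip_width: 0.0177
t 12.25 p [ 0.5883 -0.1154  0.094 ] az 82.06 tilt z [ 0.003  0.001 -1.   ] F [-3.5 -0.2  7.9] w 0.0177 j [ 0.43  0.55 -0.45  1.83  0.31  0.82 -0.31]
```

View pics/w11.png

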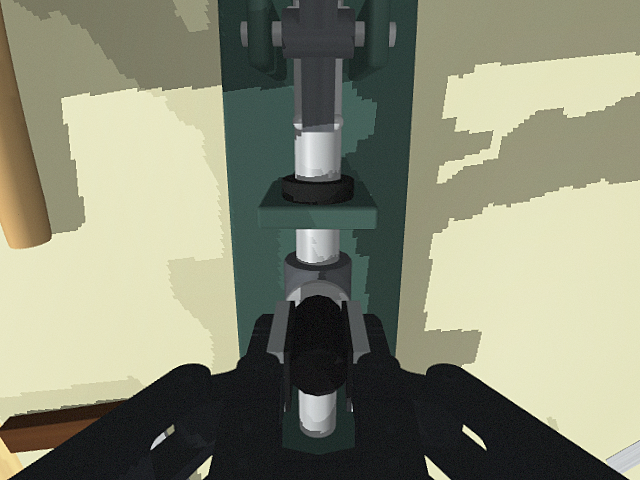

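```bash
cat > d.py <<'E'
from h import *
o=r.get_obs();u=np.array([np.sin(np.radians(8.1)),np.cos(np.radians(8.1)),0])
d=-(np.array(o["tcp_pos"])-[.5883,-.1154,.094])@u*1e3; f=np.array(o["contact_force"])
print("t %.2f draw %.1f F_u %.1f exp %.1f Flat %s z %.4f w %.4f"%(o["clock"],d,f@u,1+.3*d,np.round(f,1),o["tcp_pos"][2],o["grip_width"]))
E
python3 -m jog '[0,0,0,-0.02,0,0,0, 0,0,0,-0.04,0,0,0, 0,0,0,-0.05,0,0,0, 0,0,0,-0.05,0,0,0]'>/dev/null;python3 d.py
```

```text
t 12.70 draw 9.9 F_u 2.9 exp 4.0 Flat [-0.1  3.   0.6] z 0.0941 w 0.0177
```

```bash
python3 -m jog '[0,0,0,-0.02,0,0,0, 0,0,0,-0.04,0,0,0, 0,0,0,-0.05,0,0,0, 0,0,0,-0.05,0,0,0]'>/dev/null;python3 d.py
python3 -m jog '[0,0,0,-0.005,0,0,0, 0,0,0,-0.01,0,0,0, 0,0,0,-0.01,0,0,0]'>/dev/null;python3 d.py
```

```text
t 13.10 draw 19.5 F_u 5.6 exp 6.8 Flat [-0.6  5.8  1.1] z 0.0941 w 0.0177
t 13.40 draw 20.5 F_u 5.9 exp 7.2 Flat [0.6 5.8 0.4] z 0.0941 w 0.0178
```

```bash
python3 -m jog '[0,0,0,-0.007,0,0,0, 0,0,0,-0.014,0,0,0, 0,0,0,-0.014,0,0,0]'>/dev/null;python3 d.py
python3 -m jog '[0,0,0,-0.007,0,0,0, 0,0,0,-0.014,0,0,0, 0,0,0,-0.014,0,0,0]'>/dev/null;python3 d.py
```

```text
t 13.70 draw 22.2 F_u 5.4 exp 7.7 Flat [0.1 5.5 0.6] z 0.0941 w 0.0174
t 14.00 draw 23.7 F_u 6.4 exp 8.1 Flat [0.9 6.4 1.1] z 0.0941 w 0.0175
```

```bash
python3 -m jog '[0,0,0,-0.007,0,0,0, 0,0,0,-0.014,0,0,0, 0,0,0,-0.014,0,0,0]'>/dev/null;python3 d.py
python3 -m jog '[0,0,0,-0.007,0,0,0, 0,0,0,-0.014,0,0,0, 0,0,0,-0.014,0,0,0]'>/dev/null;python3 d.py
```

```text
t 14.30 draw 25.0 F_u 7.4 exp 8.5 Flat [ 0.1  7.4 -0.6] z 0.0940 w 0.0176
t 14.60 draw 26.1 F_u 7.0 exp 8.8 Flat [1.7 6.9 0.1] z 0.0941 w 0.0171
```

```bash
python3 -m jog '[0,0,0,-0.007,0,0,0, 0,0,0,-0.014,0,0,0, 0,0,0,-0.014,0,0,0]'>/dev/null;python3 d.py
python3 -m jog '[0,0,0,-0.007,0,0,0, 0,0,0,-0.015,0,0,0, 0,0,0,-0.015,0,0,0]'>/dev/null;python3 d.py
```

```text
t 14.90 draw 26.8 F_u 8.6 exp 9.0 Flat [1.3 8.5 0.6] z 0.0941 w 0.0178
t 15.20 draw 27.7 F_u 8.7 exp 9.3 Flat [ 1.3  8.6 -0.1] z 0.0941 w 0.0172
```

```bash
python3 -m jog '[0,0,0,-0.007,0,0,0, 0,0,0,-0.015,0,0,0, 0,0,0,-0.015,0,0,0]'>/dev/null;python3 d.py
python3 -m jog '[0,0,0,-0.007,0,0,0, 0,0,0,-0.015,0,0,0, 0,0,0,-0.015,0,0,0]'>/dev/null;python3 d.py
```

```text
t 15.50 draw 28.4 F_u 9.1 exp 9.5 Flat [ 0.4  9.2 -0.4] z 0.0941 w 0.0175
t 15.80 draw 29.0 F_u 10.0 exp 9.7 Flat [1.1 9.9 0.2] z 0.0941 w 0.0174
```

```bash
python3 -m jog '[0,0,0,-0.008,0,0,0, 0,0,0,-0.016,0,0,0, 0,0,0,-0.016,0,0,0]'>/dev/null;python3 d.py
python3 -m jog '[0,0,0,-0.008,0,0,0, 0,0,0,-0.016,0,0,0, 0,0,0,-0.016,0,0,0]'>/dev/null;python3 d.py
```

```text
t 16.10 draw 29.8 F_u 9.9 exp 9.9 Flat [0.7 9.9 0.4] z 0.0941 w 0.0177
t 16.40 draw 30.5 F_u 9.9 exp 10.1 Flat [1.2 9.8 1. ] z 0.0941 w 0.0173
```

```bash
python3 -m jog '[0,0,0,-0.008,0,0,0, 0,0,0,-0.016,0,0,0, 0,0,0,-0.016,0,0,0]'>/dev/null;python3 d.py
python3 -m jog '[0,0,0,-0.008,0,0,0, 0,0,0,-0.016,0,0,0, 0,0,0,-0.016,0,0,0]'>/dev/null;python3 d.py
```

```text
t 16.70 draw 31.1 F_u 10.5 exp 10.3 Flat [ 0.6 10.5  0.2] z 0.0941 w 0.0178
t 17.00 draw 31.5 F_u 10.7 exp 10.5 Flat [ 1.5 10.6  0.7] z 0.0941 w 0.0175
```

```bash
python3 -m jog '[0,0,0,-0.01,0,0,0, 0,0,0,-0.02,0,0,0, 0,0,0,-0.02,0,0,0]'>/dev/null;python3 d.py
python3 -m jog '[0,0,0,-0.01,0,0,0, 0,0,0,-0.02,0,0,0, 0,0,0,-0.02,0,0,0]'>/dev/null;python3 d.py
```

```text
t 17.30 draw 32.8 F_u 10.4 exp 10.8 Flat [ 1.2 10.3 -0. ] z 0.0941 w 0.0175
t 17.60 draw 33.2 F_u 11.5 exp 11.0 Flat [ 0.4 11.6  2.3] z 0.0941 w 0.0173
```

```bash
python3 -m jog '[0,0,0,-0.01,0,0,0, 0,0,0,-0.02,0,0,0, 0,0,0,-0.02,0,0,0]'>/dev/null;python3 d.py
python3 -m jog '[0,0,0,-0.01,0,0,0, 0,0,0,-0.02,0,0,0, 0,0,0,-0.02,0,0,0]'>/dev/null;python3 d.py
```

```text
t 17.90 draw 33.4 F_u 11.8 exp 11.0 Flat [ 0.3 11.9  2.1] z 0.0941 w 0.0175
t 18.20 draw 33.7 F_u 11.4 exp 11.1 Flat [ 1.2 11.4  1.9] z 0.0941 w 0.0174
```

```bash
python3 -m jog '[0,0,0,-0.012,0,0,0, 0,0,0,-0.024,0,0,0, 0,0,0,-0.024,0,0,0]'>/dev/null;python3 d.py
python3 -m jog '[0,0,0,-0.012,0,0,0, 0,0,0,-0.025,0,0,0, 0,0,0,-0.025,0,0,0]'>/dev/null;python3 d.py
```

```text
t 18.50 draw 34.7 F_u 12.6 exp 11.4 Flat [ 0.7 12.6  2.7] z 0.0941 w 0.0179
t 18.80 draw 35.8 F_u 11.1 exp 11.7 Flat [ 0.3 11.2  2.4] z 0.0942 w 0.0177
```

```bash
python3 -m jog '[0,0,0,-0.012,0,0,0, 0,0,0,-0.025,0,0,0, 0,0,0,-0.025,0,0,0]'>/dev/null;python3 d.py
python3 -m jog '[0,0,0,-0.012,0,0,0, 0,0,0,-0.025,0,0,0, 0,0,0,-0.025,0,0,0]'>/dev/null;python3 d.py
```

```text
t 19.10 draw 36.9 F_u 13.2 exp 12.1 Flat [ 0.2 13.3  1.9] z 0.0942 w 0.0174
t 19.40 draw 38.3 F_u 12.3 exp 12.5 Flat [ 0.4 12.4  2.5] z 0.0942 w 0.0174
```

```bash
python3 -m jog '[0,0,0,-0.012,0,0,0, 0,0,0,-0.025,0,0,0, 0,0,0,-0.025,0,0,0]'>/dev/null;python3 d.py
python3 -m jog '[0,0,0,-0.012,0,0,0, 0,0,0,-0.025,0,0,0, 0,0,0,-0.025,0,0,0]'>/dev/null;python3 d.py; python3 -c "
from h import *
pic('wrist','w12')"
```

```text
t 19.70 draw 39.6 F_u 11.8 exp 12.9 Flat [-0.1 11.9  2.2] z 0.0942 w 0.0175
t 20.00 draw 40.9 F_u 12.6 exp 13.3 Flat [-0.1 12.8  3.3] z 0.0942 w 0.0172
```

View pics/w12.png

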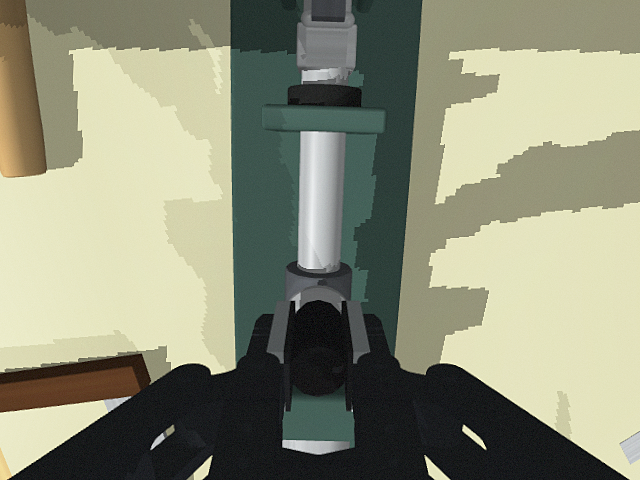

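Run:
```python
import cv2,numpy as np
a=cv2.imread("pics/w11.png")[0:220,240:400];b=cv2.imread("pics/w12.png")[0:220,240:400]
cv2.imwrite("pics/c12.png",cv2.resize(np.hstack([a,b]),None,fx=2.4,fy=2.4,interpolation=cv2.INTER_CUBIC))
```

```text
(no output)
```

View pics/c12.png

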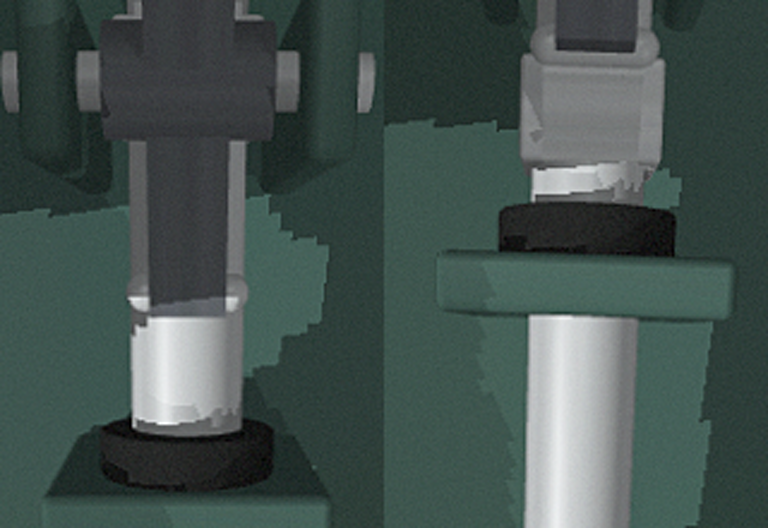

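Run:
```python
from h import *
T=np.load("pics/w12_T.npy")
u=np.array([np.sin(np.radians(8.12)),np.cos(np.radians(8.12))]);n=np.array([u[1],-u[0]]);O=np.array([.6044,.0039])
for nm,px,z in(("buf front",[313+6,205/2.4],.071),("collar rear",[319,166/2.4],.067),("collar L",[240+(520-384)/2.4,40],.06),("collar R",[240+(664-384)/2.4,40],.06),("hook end",[319,50/2.4],.08),("hook",[319,50/2.4],.07)):
    P=plane("wrist",[px],z,T)[0,:2]-O;print(nm,round(P@n*1e3,1),round(P@u*1e3,1))
```

```text
buf front -2.3 -71.4
collar rear -2.5 -64.7
collar L -12.1 -52.4
collar R 12.6 -51.5
hook end -3.1 -49.7
hook -3.1 -47.2
```

The collar is still ~6 mm from the buffer, so the latch is about to catch, or has only just caught. I'll keep going gently.

```bash
python3 -m jog '[0,0,0,-0.012,0,0,0, 0,0,0,-0.025,0,0,0, 0,0,0,-0.025,0,0,0]'>/dev/null;python3 d.py
python3 -m jog '[0,0,0,-0.012,0,0,0, 0,0,0,-0.025,0,0,0, 0,0,0,-0.025,0,0,0]'>/dev/null;python3 d.py; python3 -c "
from h import *
pic('wrist','w13');crop('w13',240,0,160,160,4,'c13')"
```

```text
t 20.35 draw 41.2 F_u 12.8 exp 13.4 Flat [ 0.1 12.9  2.3] z 0.0942 w 0.0174
t 20.65 draw 41.4 F_u 11.8 exp 13.4 Flat [-0.1 11.9  2.5] z 0.0942 w 0.0177
```

View pics/c13.png

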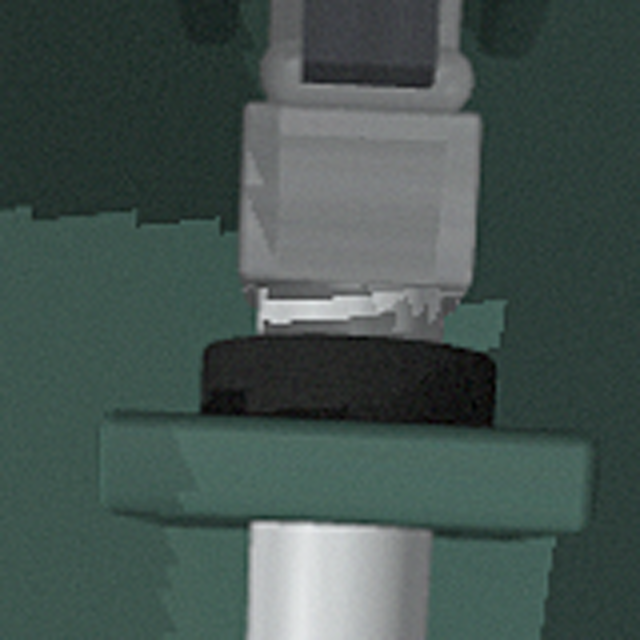

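```bash
python3 -m jog '[0,0,0,-0.014,0,0,0, 0,0,0,-0.028,0,0,0, 0,0,0,-0.028,0,0,0]'>/dev/null;python3 d.py
python3 -m jog '[0,0,0,-0.014,0,0,0, 0,0,0,-0.028,0,0,0, 0,0,0,-0.028,0,0,0]'>/dev/null;python3 d.py
```

```text
t 21.00 draw 42.2 F_u 13.4 exp 13.7 Flat [-0.8 13.6  3.7] z 0.0942 w 0.0173
t 21.30 draw 43.3 F_u 14.0 exp 14.0 Flat [-1.3 14.3  3.8] z 0.0943 w 0.0178
```

```bash
python3 -m jog '[0,0,0,-0.014,0,0,0, 0,0,0,-0.028,0,0,0, 0,0,0,-0.028,0,0,0]'>/dev/null;python3 d.py
python3 -m jog '[0,0,0,-0.014,0,0,0, 0,0,0,-0.028,0,0,0, 0,0,0,-0.028,0,0,0]'>/dev/null;python3 d.py; python3 -c "
from h import *
pic('wrist','w14');crop('w14',240,0,160,160,4,'c14')"
```

```text
t 21.60 draw 44.3 F_u 14.3 exp 14.3 Flat [-1.  14.6  4.8] z 0.0943 w 0.0177
t 21.90 draw 45.1 F_u 14.2 exp 14.5 Flat [-1.4 14.5  3.9] z 0.0943 w 0.0174
```

View pics/c14.png

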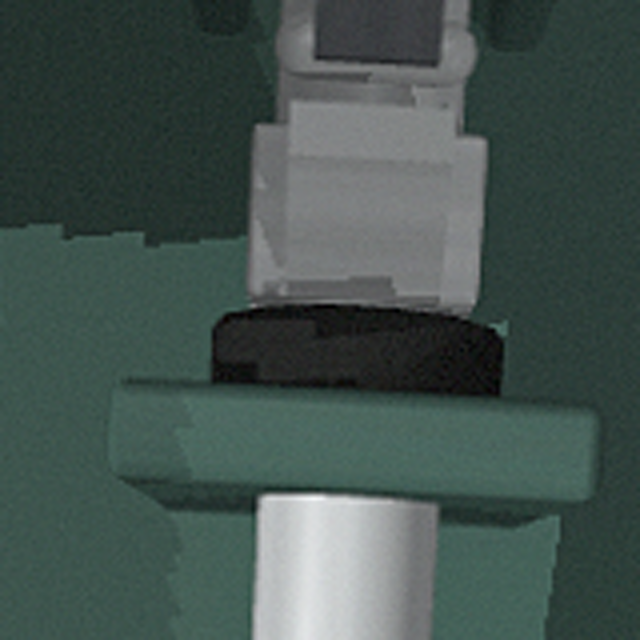

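The collar has now moved clear of the latch hook and is almost on the buffer. I'll feel for it lightly.

```bash
python3 -m jog '[0,0,0,-0.014,0,0,0, 0,0,0,-0.03,0,0,0, 0,0,0,-0.03,0,0,0]'>/dev/null;python3 d.py
python3 -m jog '[0,0,0,-0.014,0,0,0, 0,0,0,-0.03,0,0,0, 0,0,0,-0.03,0,0,0]'>/dev/null;python3 d.py
```

```text
t 22.25 draw 46.2 F_u 14.4 exp 14.8 Flat [-1.3 14.7  4.2] z 0.0943 w 0.0176
t 22.55 draw 46.3 F_u 15.1 exp 14.9 Flat [-1.  15.4  4.8] z 0.0943 w 0.0178
```

```bash
python3 -m jog '[0,0,0,-0.016,0,0,0, 0,0,0,-0.033,0,0,0, 0,0,0,-0.033,0,0,0]'>/dev/null;python3 d.py
python3 -m jog '[0,0,0,-0.016,0,0,0, 0,0,0,-0.034,0,0,0, 0,0,0,-0.034,0,0,0]'>/dev/null;python3 d.py; python3 -c "
from h import *
pic('wrist','w15');crop('w15',240,0,160,160,4,'c15')"
```

```text
t 22.85 draw 46.3 F_u 18.4 exp 14.9 Flat [-1.4 18.8  5.1] z 0.0943 w 0.0177
t 23.15 draw 44.9 F_u 19.8 exp 14.5 Flat [-0.3 20.   6. ] z 0.0943 w 0.0176
```

View pics/c15.png

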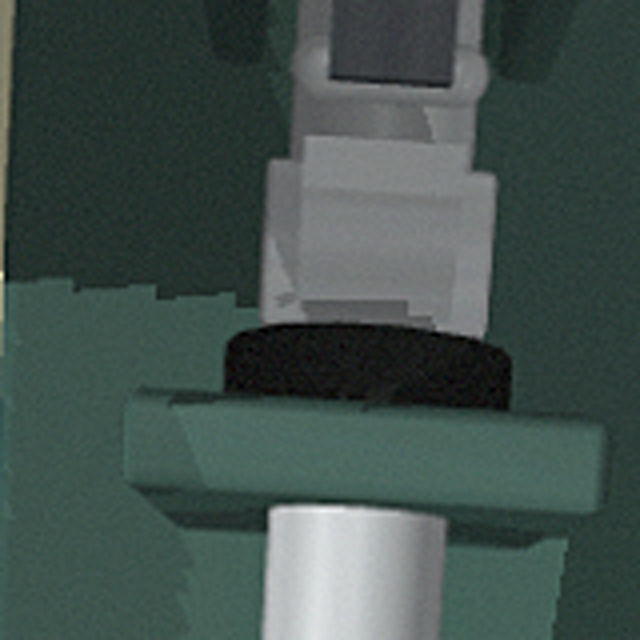

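The buffer is felt: force rose from ~14 to ~19 N with no further travel, so ~6 N on it. Now I'll ease forward slowly and see whether the latch holds.

```bash
python3 -m jog '[0,0,0,-0.02,0,0,0, 0,0,0,-0.015,0,0,0]'>/dev/null;python3 d.py; python3 -m jog '[0,0,0,-0.012,0,0,0, 0,0,0,-0.008,0,0,0, 0,0,0,-0.008,0,0,0]'>/dev/null;python3 d.py; python3 -m jog '[0,0,0,-0.005,0,0,0, 0,0,0,0,0,0,0, 0,0,0,0,0,0,0]'>/dev/null;python3 d.py;python3 -c "
from h import *
st()"
```

```text
t 23.40 draw 42.5 F_u 13.7 exp 13.7 Flat [ 0.9 13.7  1.7] z 0.0944 w 0.0174
t 23.70 draw 39.7 F_u 12.5 exp 12.9 Flat [ 1.1 12.5  0.5] z 0.0944 w 0.0176
t 24.00 draw 39.4 F_u 6.1 exp 12.8 Flat [0.2 6.1 0.6] z 0.0944 w 0.0175
t 24.0 p [ 0.5823 -0.1544  0.0944] az 85.57 tilt z [ 0.009  0.147 -0.989] F [0.2 6.1 0.6] w 0.0175 j [ 0.63  0.6  -0.54  1.79  0.2   0.85 -0.04]
```

```bash
python3 -m jog '[0,0,0,0.003,0,0,0, 0,0,0,0.006,0,0,0, 0,0,0,0.006,0,0,0]'>/dev/null;python3 d.py;python3 -c "
from h import *
pic('wrist','w16');crop('w16',240,0,160,160,4,'c16')"
```

```text
t 24.30 draw 39.3 F_u 1.9 exp 12.8 Flat [ 0.8  1.9 -0.3] z 0.0944 w 0.0178
```

View pics/c16.png

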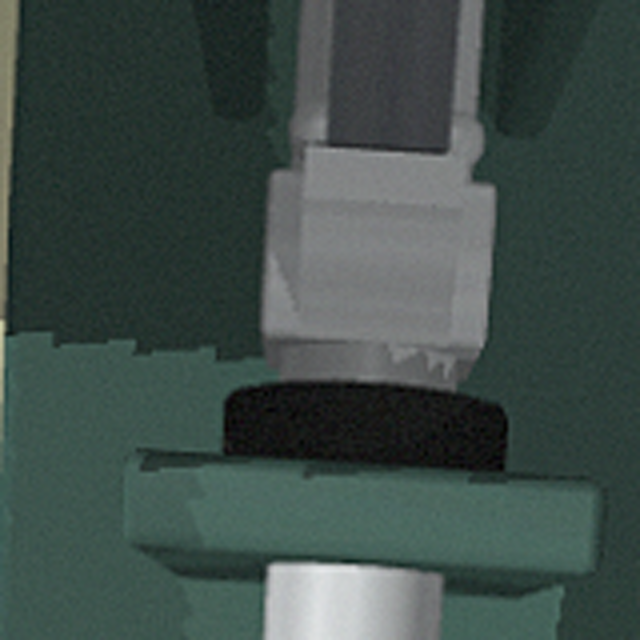

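View pics/w16.png

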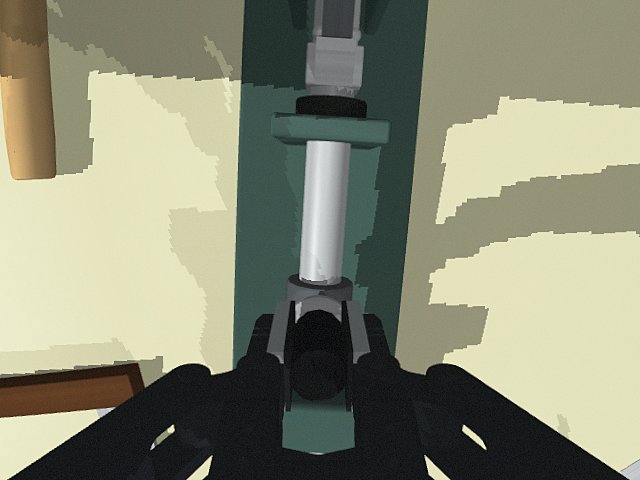

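The hook bears on the collar's front and the hand is nearly unloaded at constant draw, so the latch holds. One more nudge forward to confirm, then release.

```bash
python3 -m jog '[0,0,0,0.007,0,0,0, 0,0,0,0.012,0,0,0, 0,0,0,0.012,0,0,0]'>/dev/null;python3 d.py; python3 -m jog '[0,0,0,-0.001,0,0,0, 0,0,0,-0.001,0,0,0]'>/dev/null;python3 d.py
```

```text
t 24.65 draw 39.0 F_u -4.7 exp 12.7 Flat [ 2.  -5.  -5.6] z 0.0945 w 0.0175
t 24.85 draw 39.1 F_u -0.6 exp 12.7 Flat [ 0.9 -0.7 -2.7] z 0.0945 w 0.0176
```

Pushing forward with 4.7 N gave no movement, so it is latched. Releasing.

```bash
python3 -m jog '[0,0,0,0,0,0,0.2, 0,0,0,0,0,0,0.4, 0,0,0,0,0,0,0.6, 0,0,0,0,0,0,0.8, 0,0,0,0,0,0,0.8, 0,0,0,0,0,0,0.8]'>/dev/null;python3 d.py; python3 -c "
from h import *
st();goal([.5825,-.155,.2],81.9)"
```

```text
t 25.45 draw 38.9 F_u 0.2 exp 12.7 Flat [-0.1  0.2  0.6] z 0.0946 w 0.0682
t 25.45 p [ 0.5823 -0.1538  0.0946] az 85.43 tilt z [ 0.009  0.145 -0.989] F [-0.1  0.2  0.6] w 0.0682 j [ 0.63  0.6  -0.54  1.79  0.2   0.85 -0.04]
row [-0.0022 -0.0462  0.0197] [ 0.0707  0.     -0.5224] deg 9.0 mm 105.4
```

```bash
python3 -m jog '[0,0,0,0,0,-0.15,0.8, 0,0,0,0,0,-0.35,0.8, -0.002,-0.046,0.02,0.07,0,-0.55,0.8, -0.002,-0.046,0.02,0.07,0,-0.6,0.8, -0.002,-0.046,0.02,0.07,0,-0.6,0.8]'>/dev/null; python3 -c "
from h import *
st();goal([.59,-.05,.22],81.9);pic('wrist','w17')"
```

```text
t 25.95 p [ 0.5841 -0.1556  0.2183] az 82.04 tilt z [ 0.004 -0.001 -1.   ] F [ 0.1 -0.2 -0.2] w 0.0683 j [ 0.55  0.42 -0.51  1.72  0.23  1.06 -0.18]
row [0.0014 0.     0.0008] [ 0.5271 -0.0441 -0.0089] deg 0.3 mm 105.8
```

View pics/w17.png

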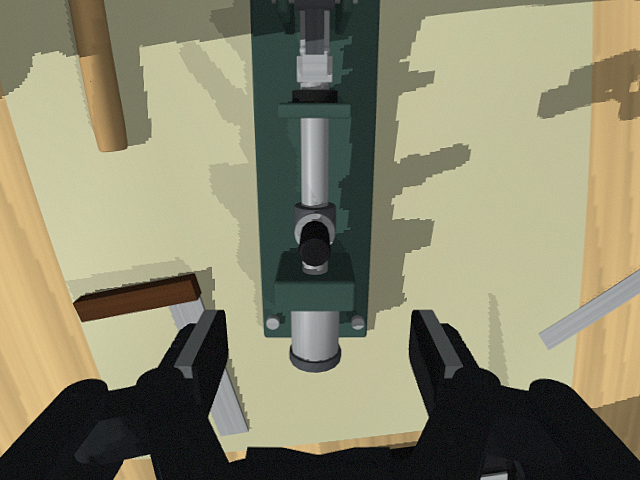

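The striker stands cocked (knob top at (315,250)) with the hand off it. Now I'll shut the fingers and go over the paddle.

```bash
python3 -m jog '[0.001,0,0,0.9,-0.01,0,0, 0.001,0,0,0.9,-0.01,0,0, 0.001,0,0,0.9,-0.01,0,0, 0.001,0,0,0.9,-0.01,0,0, 0.001,0,0,0.9,-0.01,0,0, 0.001,0,0,0.9,-0.01,0,0]' 40 >/dev/null; python3 -c "
from h import *
st();goal([.6075,.0262,.14],81.9);f,T=pic('wrist','w18')
h=cv2.cvtColor(f,cv2.COLOR_RGB2HSV);m=((h[...,0]<6)|(h[...,0]>174))&(h[...,1]>170)&(h[...,2]>90)
k,l,s,c=cv2.connectedComponentsWithStats(m.astype(np.uint8))
for i in range(1,k):
    if s[i,4]>150: print(s[i],c[i],plane('wrist',[c[i]],.106,T))"
```

```text
t 26.6 p [0.6051 0.0203 0.214 ] az 81.91 tilt z [-0.006  0.    -1.   ] F [-0.1 -0.7  0.3] w -0.0004 j [ 0.29  0.44 -0.56  1.71  0.26  1.07 -0.5 ]
row [-0.0019  0.0002  0.    ] [0.031  0.0099 0.3697] deg 0.3 mm 74.2
[ 299  201   48   54 2493] [322.56478139 227.4801444 ] [[0.60745755 0.02612454 0.106     ]]
```

View pics/w18.png

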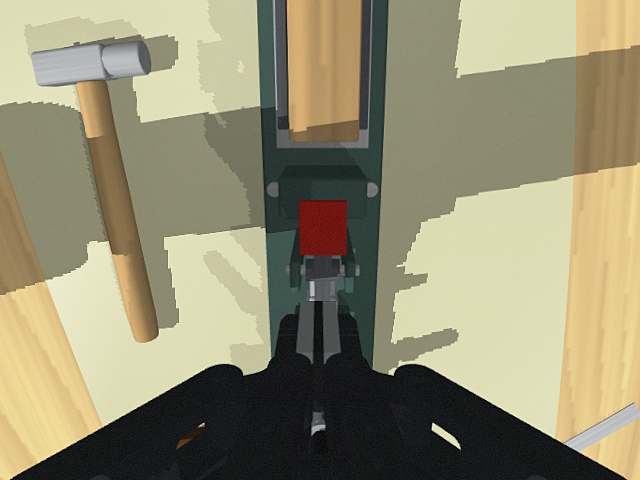

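The paddle is at (322.5,227), i.e. (0.6075, 0.0261) in the world. Descending to just above it.

```bash
python3 -m jog '[-0.002,0,0,0.03,0.01,0.2,0, -0.002,0,0,0.03,0.01,0.4,0, -0.002,0,0,0.03,0.01,0.47,0, -0.002,0,0,0.03,0.01,0.47,0, -0.002,0,0,0.03,0.01,0.47,0]' >/dev/null; python3 -c "
from h import *
st();goal([.6075,.0262,.1],81.9)"
```

```text
t 27.15 p [0.6083 0.0237 0.1212] az 81.69 tilt z [ 0.002 -0.001 -1.   ] F [-0.1  0.   0.7] w -0.0 j [ 0.25  0.54 -0.52  1.79  0.34  0.9  -0.57]
row [ 0.0006  0.0004 -0.0012] [ 0.012  -0.0062  0.1057] deg 0.2 mm 21.3
```

```bash
python3 -m jog '[0,0,0,0.012,-0.005,0.03,0, 0,0,0,0.012,-0.005,0.06,0, 0,0,0,0.012,-0.005,0.085,0, 0,0,0,0.012,-0.005,0.1,0, 0,0,0,0.012,-0.005,0.115,0, 0,0,0,0.012,-0.005,0.115,0]'; python3 -c "
from h import *
pic('scene','s19');crop('s19',150,160,160,190,3.1,'c19')"
```

```text
clock: 27.75
tcp_pos: [0.6086, 0.0277, 0.0988]
orientation: [2.374, 2.055, 0.005]
contact_force: [0.3, 2.9, 2.7]
grip_width: 0.0002
```

View pics/c19.png

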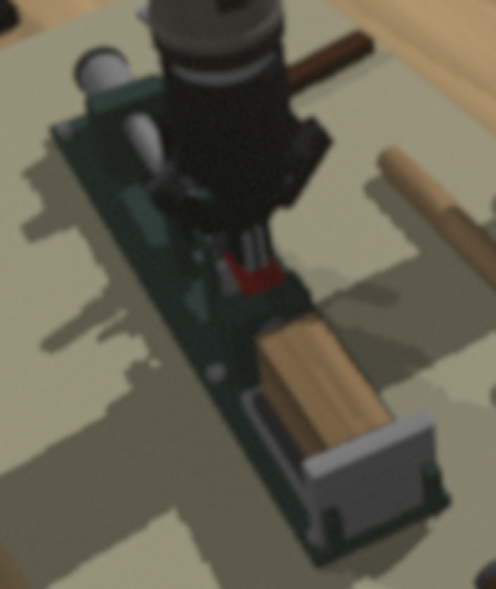

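```bash
python3 -m jog '[0,0,0,0,0,0.02,0, 0,0,0,0,0,0.03,0, 0,0,0,0,0,0.03,0]'; python3 -c "
from h import *
pic('wrist','w20')"
```

```text
clock: 28.1
tcp_pos: [0.6092, 0.0291, 0.0951]
orientation: [2.373, 2.055, 0.007]
contact_force: [-5.9, 3.5, 20.2]
grip_width: 0.0002
```

View pics/w20.png

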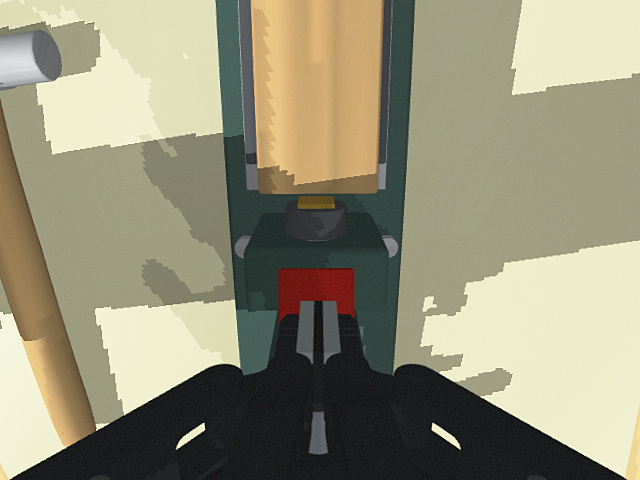

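The brass die stands out at (316,203), so the striker has fired. Lifting off.

```bash
python3 -m jog '[0,0,0,0,0,-0.1,0, 0,0,0,0,0,-0.3,0, 0,0,0,0,0,-0.55,0, 0,0,0,0,0,-0.8,0, 0,0,0,0,0,-1,0, 0,0,0,0,0,-1,0, 0,0,0,0,0,-1,0]'; python3 -c "
from h import *
st();pic('wrist','w21')"
```

```text
clock: 28.85
tcp_pos: [0.6081, 0.0278, 0.2951]
orientation: [2.373, 2.053, 0.006]
contact_force: [-0.6, -0.6, -0.7]
grip_width: -0.0
t 28.85 p [0.6081 0.0278 0.2951] az 81.73 tilt z [ 0.006 -0.    -1.   ] F [-0.6 -0.6 -0.7] w -0.0 j [ 0.29  0.37 -0.58  1.62  0.22  1.21 -0.48]
```

View pics/w21.png

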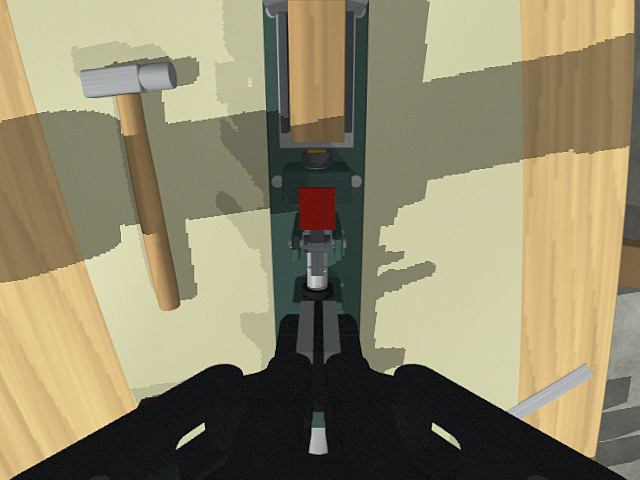

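```bash
python3 -m jog '[0,0,0,0.65,0,0,0, 0,0,0,0.65,0,0,0, 0,0,0,0.65,0,0,0, 0,0,0,0.65,0,0,0, 0,0,0,0.65,0,0,0]'>/dev/null; python3 -c "
from h import *
st();pic('wrist','w22');pic('scene','s22');crop('w22',230,60,180,150,4,'c22')
a=cv2.imread('pics/s22.png');cv2.imwrite('pics/s22c.png',cv2.resize(a[150:360,130:330],None,fx=2.8,fy=2.8,interpolation=cv2.INTER_CUBIC))"
```

```text
t 29.4 p [0.6252 0.1562 0.2912] az 81.82 tilt z [-0.001 -0.002 -1.   ] F [-0.3 -0.8 -0.4] w -0.0001 j [ 0.09  0.45 -0.6   1.53  0.26  1.25 -0.7 ]
```

View pics/w22.png

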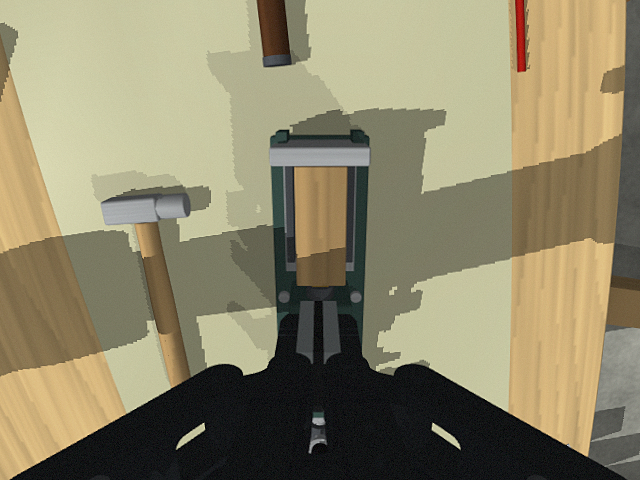

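View pics/c22.png

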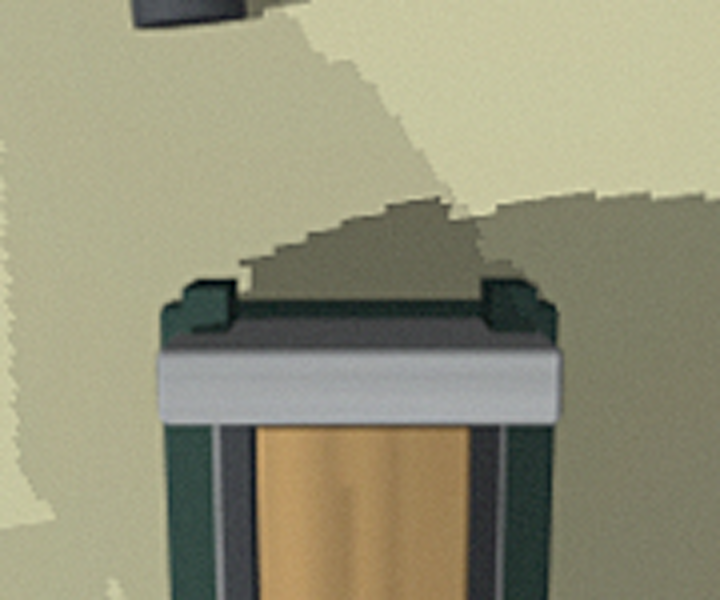

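View pics/s22c.png

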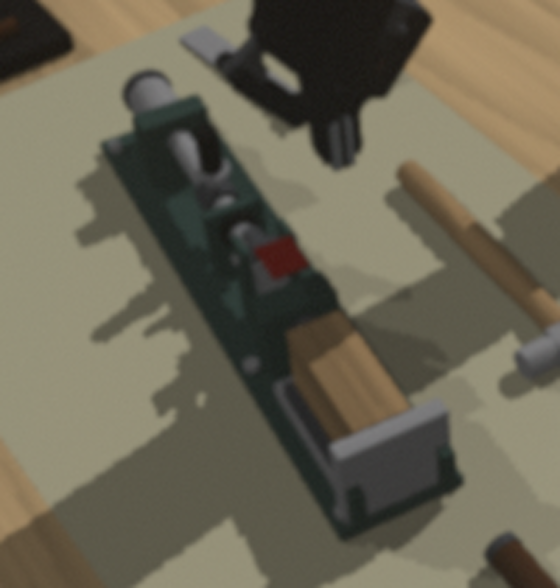

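The block is flush with the stop face, the knob is back at rest, and the bystanders haven't moved. Handing in.

```bash
python3 -c "
from bench import r
print(r.hand_in()); print(r.get_obs()['clock'])"
```

```text
the job is handed in; nothing more can be done
None
the job is handed in; nothing more can be done
```

I seated the softwood block, cocked the striker until the latch caught, and fired it with the paddle. I then handed in at about 29.5 s with the hand clear. The hand-in gives no verdict.

- **Block:** laid between the rails and pushed against the end stop with about 7 N, then released. After firing, the wrist picture shows its end flush with the stop, with no visible gap.
- **Cocking:** the latch caught at a draw of about 41–43 mm. The hand felt the buffer at about 46 mm: the pull rose from about 14 N to 20 N, so roughly 6–7 N was on the rubber. I eased off, and pushing forward with about 5 N did not move the striker before I let go.
- **Firing:** the hand was off the knob when I pressed the paddle. I could not tell whether the first press, 7 mm down, had fired it. I pressed on to the paddle's stop, about 20 N, and then saw the die at rest beside the block and the knob back at its starting place.
- **Bystanders:** the hammer and the visible end of the chisel look untouched in the last pictures. The square is only partly in view there, but the arm never went near it.

- **Not checked:** I did not see the mark itself on the end of the block.
- **Force noise:** readings varied by about 1 N, so the catch was judged mainly from the pictures and the push test.
- **Hand tilt:** it tilted about 8° while pulling, so the draw figures are good to about 3 mm.

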